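Show the long objective to the inspection camera

ROBOT

A 6-joint arm with a two-finger parallel gripper is mounted at the origin on the work surface. World frame = base frame: x ahead of the robot, y to its left, z up, the work surface at z = 0. Lengths are in m, angles in rad, forces in N, time in s.
With the tool pointing down it reaches from about 0.375 to 0.9 m from the base axis. Payload 3.1 kg.
Tool frame: the origin (TCP) lies midway between the tips of the shut fingers; the grasp point (between the pads) lies 19 mm behind it; z points along the fingers, y is the direction in which the jaws open and shut (so a half turn about z gives the same grasp; the last joint's range is limited). The gripper opens to 85 mm and grips with 20 to 120 N. Pads are 22 mm wide; open, the fingers measure 114 mm over their backs; the gripper's body (76 mm by 85 mm) begins 54 mm behind the grasp point. The pads swing forward as they close: fully open they stand 13 mm farther back than shut.
Start: joints at [1.103, 0.527, 1.433, -0, 1.181, -0.178], TCP at [0.179, 0.599, 0.196] pointing down, gripper open.
Joint ranges: [-3.08, 3.08], [-0.75, 2.2], [0.22, 2.44], [-1.43, 4.57], [0, 2.65], [-2.85, 2.85]. Speed limits (rad/s): [2.79, 2.79, 3.14, 3.14, 3.14, 3.14].

INTERFACE

Orientations are given as a unit quaternion [x, y, z, w].
In Python, from station import manip gives the robot as it stands.
- The arm moves only by the tool play_rows, never from a script. Its argument "increments" is a list of rows, each a list of 3 entries, a list of its own where there are three numbers: the shift along the tool's x, y, z in m, then the turn, a rotation vector about the tool's x, y, z in rad, then the opening, from 0 (shut) to 1 (fully open). A call has 1 to 10 rows; each row is the pose to reach, as a shift and turn from the pose commanded when the call began, along the tool's axes at that moment; what a row does not reach only later rows make up. A row lasts 1/10 s, in which the tool goes at most 50 mm and 8.59 degrees, less where a joint would pass 70% of its speed; a pose out of reach is approached as far as the arm can. A call with a gripper value outside its range is refused whole. The fingers move at their own pace and stop on an object; "force" is the grip in N (left out, the last holds). Time passes only in rows, so rows that repeat a pose let the fingers close. It gives the time, the measured TCP pose, the force and the opening at its end, in the units of the state.
- manip.sense(): the state, without advancing time (a new reading comes with each control period).
- manip.snapshot(name): name is "scene" or "top" or "wrist"; returns (picture, depth): 384x512x3 uint8, red, green, blue; 384x512 float32, m along the optical axis (not along the pixel's ray), 0 where there is no reading.
- manip.camera_model(name): a dict with "camera_matrix" (3x3 intrinsics, pixels), "dist" ([k1, k2, p1, p2, k3] as OpenCV has them; the pictures are not rectified), "R" (3x3) and "t" (3): a world point X has camera coordinates R X + t. Camera axes: x right, y down, z forward; pixel columns grow to the right and rows downward; lengths in m; the calibration is good to about 2 mm. A picture is of the moment at which its call begins: read the wrist's pose just before it. camera_model takes no time and is no camera call; for the wrist camera it gives the pose at the moment of the call.
- manip.sign_off(): hands the job in, once; it reports no verdict.
Trained networks look in the newest picture that a camera, given by its name, has taken for a name from the list of things; names that differ only in an ending like _2 or _b are one class to them, and where a whole thing is asked for, a point or a joint stands for the part that bears it (a point fixed in the world has none). Each returns a list of dicts, best first, with "p" (0 to 1); they miss things now and then, are a little off and sometimes report something else, mostly with a low value. They report only what shows in the picture. A call takes as long as a camera call. They do not tell look-alikes from the thing itself.
- manip.regions_of(camera, thing): "region" (384x512 bool, what is visible of it) and "rect" ([left, top, width, height] in pixels, round what is visible of it).
The state is a dict: "t": time; "q": joint angles; "qd": joint speeds; "tau": joint torques, N m; "tcp_pos": TCP position; "tool_rot": TCP orientation; "force": force on the tool from outside, world axes, zero at the start; "ft_torque": the same for the moment, N m; "finger_gap": opening from 0.0 (shut) to 1.0 (fully open).
Only numpy, scipy, OpenCV 4.12 (cv2) and the standard library are available. Lean on these libraries where they do the work, as an engineer would, in place of code of your own. Each camera call takes 0.05 s, during which the arm holds its last target.

TASK

Pick the longest of the three microscope objectives out of the rack and hold it up in the air to the inspection camera: its narrow front lens end facing the camera squarely, centred on the camera's line of sight, 90 mm in front of the camera's lens (so tilted nose-up, as the camera looks down at a slant). Finish there, keeping it still and in the grip: the job ends while holding. Do not touch the camera or its stand, and leave the other two objectives lying in the rack.

Things in the scene. Friction and masses are not known exactly. Their poses are not given: they have to be found in the camera images.
- objective_long: The longest objective: 64 mm, 0.11-0.22 kg, aluminium, round, lying level, axis 46 mm above the table. Origin on the axis at mid-length, x towards the front lens. Thread 20 mm dia. x -32 to -27 mm; barrel 26 mm dia. x -27 to +9 (grip from above across it, about x = -9, near the centre of mass); taper to +20; nose 13 mm dia. to +32. May be rolled about its axis.
- front_lens (a point): Centre of the front lens of the long objective, at the tip of its nose (x = +32 mm, on the axis).
- objective_medium: Bystander in the rack: objective 46 mm long, same 26 mm barrel, nose 15 mm diameter. Origin on its axis at mid-length, x towards the front lens. Leave it lying.
- objective_short: Bystander in the rack: objective 34 mm long, same 26 mm barrel, stubby nose 19 mm diameter. Origin on its axis at mid-length, x towards the front lens. Leave it lying.
- rack: Fixed black plate 120 x 235 x 10 mm, origin under its centre. Three cradles at y = -75, 0, +75 mm: pairs of black 75 mm rails along x, 25 mm wide over all, up to 38 mm above the table, narrower than the barrel, so fingers can go down beside it. Which objective lies where varies; noses point along the rack's +x, away from the robot (within 20 degrees).
- stand: Fixed camera stand: grey base plate 270 x 160 x 12 mm with a white disc (44 mm dia.) in its top, and a 24 mm steel post 178 mm behind the disc, 295 mm high. Origin on the table under the disc's centre, straight below the inspected point; x from the disc to the post (away from the robot, within 20 degrees).
- camera: Inspection camera on the stand: black lens 40-44 mm dia., 45 mm long, white body 65 x 56 x 56 mm behind. Origin at the centre of the lens front, 78 mm horizontally from the disc, 245 mm above the table; x along the line of sight from the lens back into the camera. It looks towards the robot and 30 degrees down, so x rises at 30 degrees: the presented objective's x points the same way.
- view_point (a point): The inspected point: 90 mm in front of the lens on the line of sight, 200 mm above the table, straight above the white disc. The front lens of the long objective belongs here.
Things that resemble listed ones, but are neither listed nor needed, are in the scene too. Leave any green or purple look-alike of the objective_long alone.

How it is judged:
On the way:
1. the long objective is in the fingers, lifted clear of the rack (contact force between the fingers and objective_long above 1 N and height (world z) of objective_long above 0.1 m), for 0.2 s.
At the end, for the whole second after the job is handed in: The long objective is held still by the fingers alone, front lens within 15 mm of the inspected point and towards the camera, axis within 0.2 rad (11 degrees) of the line of sight; the other two objectives within 15 mm of where they were (distance between front_lens and view_point below 0.015 m and angle between the x axis of objective_long and the x axis of camera, either way round below 0.2 rad and x of objective_long in the frame of camera below -0.1 m and contact force between the fingers and objective_long above 1 N and contact force between objective_long and stand below 0.1 N and contact force between objective_long and rack below 0.1 N and height (world z) of objective_long above 0.15 m and linear speed of objective_long below 0.02 m/s and angular speed of objective_long below 0.2 rad/s and distance of each of objective_medium, objective_short from where it was at the start of the episode below 0.015 m); the arm keeps its last pose, push and grip.
It fails at once if the camera or its stand is touched (over 1 N) (contact force between stand and anything else above 1 N).
It fails at once if another objective is moved more than 15 mm (distance of any of objective_medium, objective_short from where it was at the start of the episode above 0.015 m).
It also fails if it takes over 38 s, if anything falls off the work surface, if the arm or the gripper's body presses on something with over 40 N, if the wrist force passes 120 N, or if a joint passes its speed limit or range.

## Working session

There is one attempt and no reset: what is moved stays moved. The work goes in short steps, Python scripts to look and compute and a tool call to move; the robot and the scene stay as the last step left them, time stands still between calls to the robot, and variables do not carry over. Pictures are saved under pics/ and viewed, and the job is handed in when it is done.

Besides the shell and the picture viewer there is one more tool, called after "Request:" as a command line: name --argument value ..., lists and objects as JSON in quotes. play_rows: Moves the arm, as the interface text tells. Its arguments: {"type":"object","properties":{"increments":{"type":"array"},"force":{"type":"number"}},"required":["increments"]}

```bash
mkdir -p pics
cat > h.py <<'E'
import numpy as np,cv2
from station import manip
from scipy.spatial.transform import Rotation as Ro
def snap(n,f):
    m=manip.camera_model(n);p,d=manip.snapshot(n);cv2.imwrite(f'pics/{f}.png',p[:,:,::-1]);np.savez(f'{f}.npz',p=p,d=d,K=m['camera_matrix'],dist=m['dist'],R=m['R'],t=m['t']);return p,d,m
def pts(f):
    z=np.load(f'{f}.npz');d=z['d'];h,w=d.shape
    u,v=np.meshgrid(np.arange(w),np.arange(h));q=np.stack([u,v],-1).reshape(-1,1,2).astype(np.float64)
    n=cv2.undistortPoints(q,z['K'],z['dist']).reshape(h,w,2)
    c=np.concatenate([n*d[...,None],d[...,None]],-1)
    P=(c-z['t'])@z['R']; P[d<=0]=np.nan
    return P,z['p']
E
python3 - <<'E'
from h import *
s=manip.sense();print(s)
for n in ['scene','top','wrist']:
    p,d,m=snap(n,n+'0')
    print(n,m['R'],m['t'],m['camera_matrix'])
    for th in ['objective_long','objective_medium','objective_short','camera','stand','rack'] if n!='wrist' else ['objective_long']:
        r=manip.regions_of(n,th)
        np.savez(f'reg_{n}_{th}.npz',*[a['region'] for a in r])
        print(n,th,[(round(a['p'],2),a['rect']) for a in r])
E
ls pics
```

```text
{'t': 0.0, 'q': array([ 1.10250312e+00,  5.28490163e-01,  1.43394689e+00,  2.85590715e-06,
        1.18138803e+00, -1.78537251e-01]), 'qd': array([ 0.00046398,  0.00173983, -0.00027234, -0.00080089,  0.00173821,
        0.00046679]), 'tau': array([-4.06972449e-04, -4.42363715e+01, -1.78023380e+01, -1.79416847e-04,
        8.45680333e-03,  2.76744413e-05]), 'tcp_pos': array([0.17819295, 0.59820815, 0.19470479]), 'tool_rot': array([ 1.44372136e-01,  9.89522835e-01, -1.05792245e-03, -3.55991324e-04]), 'force': array([-0.02391641,  0.21372023,  0.17475018]), 'ft_torque': array([ 0.0322299 , -0.00134375,  0.0069941 ]), 'finger_gap': 0.9997219469814109}
scene [[-0.81585282  0.57791624  0.01992481]
 [ 0.33454884  0.49983125 -0.79890287]
 [-0.47165798 -0.64512134 -0.60112994]] [ 0.40343369 -0.0365356   1.38977691] [[488.36593862   0.         251.40569944]
 [  0.         488.36593862 180.97288414]
 [  0.           0.           1.        ]]
scene objective_long [(0.86, [329.4, 235.6, 29.5, 13.3]), (0.84, [307.3, 268.3, 30.9, 26.1]), (0.61, [228.5, 302.1, 30.5, 12.9])]
scene objective_medium [(
[... 637 characters left out ...]
 [191.0, 254.1, 15.7, 15.6]), (0.61, [163.8, 198.6, 14.3, 17.7]), (0.59, [144.2, 141.1, 18.4, 24.4])]
top objective_medium [(0.55, [194.6, 192.2, 5.1, 17.7])]
top objective_short []
top camera [(0.71, [318.6, 89.5, 37.6, 63.0])]
top stand [(0.93, [285.1, 86.7, 78.0, 139.4])]
top rack [(0.7, [130.5, 182.7, 86.3, 52.6])]
wrist [[ 2.86196854e-01  9.58170837e-01 -9.02825662e-05]
 [ 9.21915060e-01 -2.75341909e-01  2.72505880e-01]
 [ 2.61082329e-01 -7.80735584e-02 -9.62154113e-01]] [-0.62468368 -0.03489847  0.37865242] [[315.77041809   0.         250.95039961]
 [  0.         315.77041809 195.00727454]
 [  0.           0.           1.        ]]
wrist objective_long []
scene0.png
top0.png
wrist0.png
```

View pics/scene0.png

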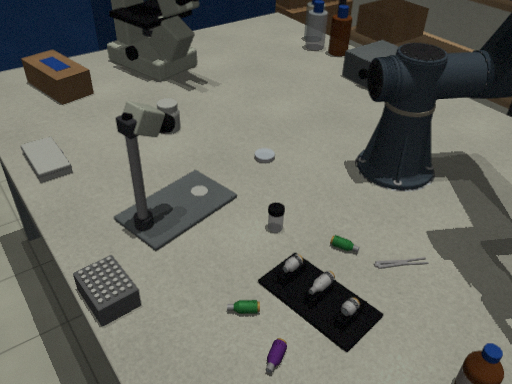

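View pics/top0.png

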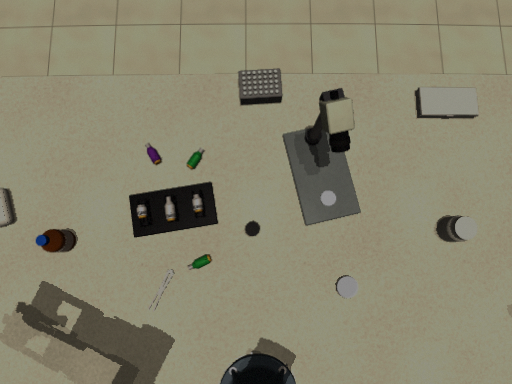

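Run:
```python
import cv2
a=cv2.imread('pics/scene0.png')[220:360,200:400];cv2.imwrite('pics/crop_s.png',cv2.resize(a,None,fx=4,fy=4,interpolation=cv2.INTER_CUBIC))
a=cv2.imread('pics/top0.png')[80:280,120:370];cv2.imwrite('pics/crop_t.png',cv2.resize(a,None,fx=3,fy=3,interpolation=cv2.INTER_CUBIC))
```

```text
(no output)
```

View pics/crop_s.png

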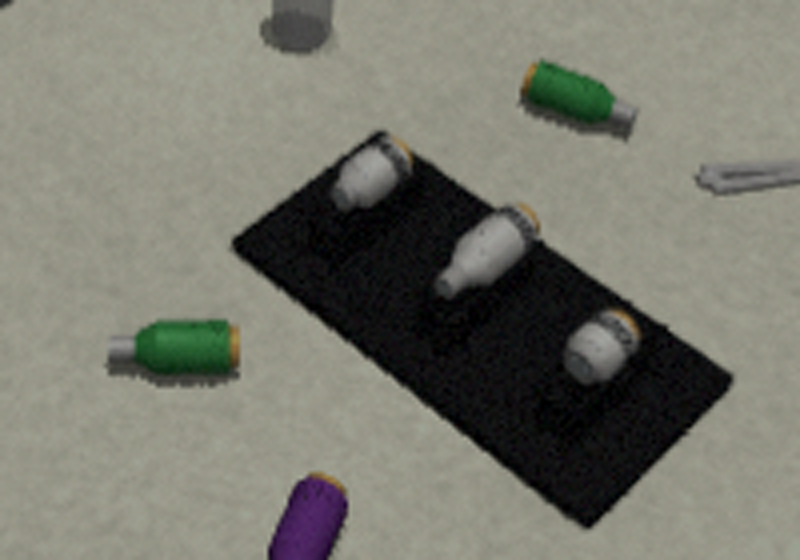

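View pics/crop_t.png

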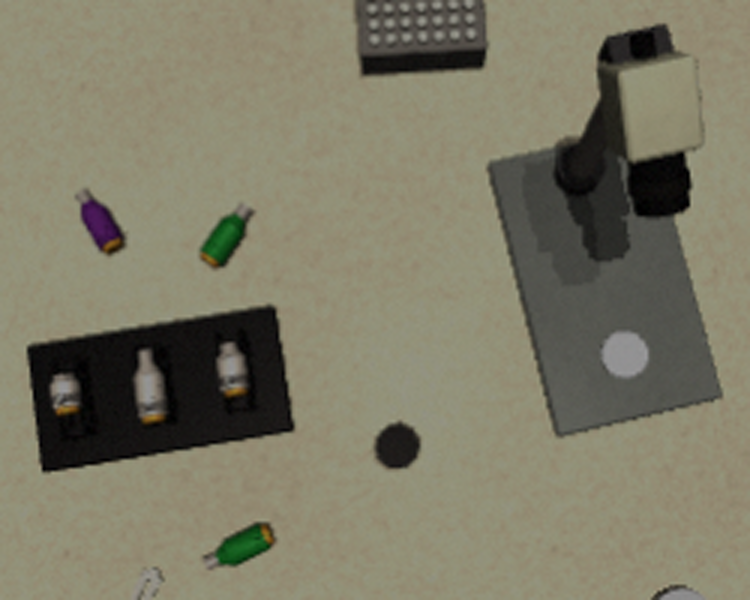

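The middle white one in the rack is the long objective: top (170,208), scene (320,283). These could be mistaken for it:
- medium objective, top (197,204)
- short objective, top (142,212)
- green look-alikes, top (195,158) and (200,262)
- purple look-alike, top (153,154)

The crops confirm the choice: it is white, the longest, and has a slender nose. Next I measure the poses.

Run:
```python
from h import *
for n in ['top','scene']:
    P,p=pts(n+'0')
    g=p.astype(int)
    def rep(name,m):
        X=P[m]; X=X[~np.isnan(X[:,0])]
        c=X.mean(0);w,V=np.linalg.eigh(np.cov((X[:,:2]-c[:2]).T));a=V[:,1]; a*=np.sign(a[0])
        s=(X[:,:2]-c[:2])@a
        print(n,name,len(X),c.round(4),'ax',np.degrees(np.arctan2(a[1],a[0])).round(1),'s',s.min().round(4),s.max().round(4),'z',X[:,2].min().round(4),X[:,2].max().round(4), 'mid',(c[:2]+a*(s.min()+s.max())/2).round(4))
    box={'top':{'long':(158,190,184,226),'med':(188,188,208,222),'short':(132,196,152,226)},'scene':{'long':(304,265,338,298),'med':(278,250,306,276),'short':(336,292,364,320)}}[n]
    for k,(a,b,c,d) in box.items():
        m=np.zeros(g.shape[:2],bool);m[b:d,a:c]=1
        m&=(P[...,2]>0.036)&(g.max(-1)>60)
        rep(k,m)
    # disc
    m=np.zeros(g.shape[:2],bool)
    a,b,c,d={'top':(315,185,342,212),'scene':(186,180,214,200)}[n]
    m[b:d,a:c]=1;m&=(g.min(-1)>130 if n=='top' else g.min(-1)>120)
    rep('disc',m)
    z=np.load(f'reg_{n}_stand.npz')['arr_0'];
    m=z&(abs(P[...,2]-.012)<.005);rep('plate',m)
    X=P[m][:,:2].astype(np.float32);r=cv2.minAreaRect(X);print(r)
    m=z&(P[...,2]>.1);rep('camregion',m)
    z=np.load(f'reg_{n}_rack.npz')['arr_0'];m=z&(abs(P[...,2]-.01)<.006);print('rack',cv2.minAreaRect(P[m][:,:2].astype(np.float32)))
```

```text
top long 172 [0.4888 0.231  0.056 ] ax 9.7 s -0.0282 0.0347 z 0.0364 0.0629 mid [0.492  0.2316]
top med 136 [0.5047 0.1585 0.0559] ax 7.9 s -0.0206 0.0251 z 0.0422 0.0621 mid [0.5069 0.1589]
top short 97 [0.4849 0.3063 0.0569] ax 5.9 s -0.0163 0.0165 z 0.0426 0.0661 mid [0.4849 0.3063]
top disc 169 [ 0.5219 -0.2002  0.0134] ax -63.8 s -0.0205 0.0195 z 0.0064 0.0189 mid [ 0.5216 -0.1997]
top plate 4604 [ 0.5778 -0.1802  0.0126] ax 22.9 s -0.1305 0.1602 z 0.0071 0.017 mid [ 0.5915 -0.1744]
((0.5952131152153015, -0.1827017366886139), (0.27043089270591736, 0.16104167699813843), 12.869572639465332)
top camregion 1770 [ 0.651  -0.1654  0.2874] ax 15.8 s -0.0652 0.0595 z 0.1022 0.3252 mid [ 0.6483 -0.1662]
rack ((0.4944682717323303, 0.23455610871315002), (0.11977632343769073, 0.23479792475700378), 9.045489311218262)
scene long 291 [0.4894 0.2348 0.0558] ax 7.3 s -0.0332 0.0323 z 0.0381 0.0627 mid [0.489  0.2348]
scene med 191 [0.506  0.162  0.0555] ax 6.7 s -0.0264 0.0222 z 0.0451 0.0624 mid [0.5039 0.1617]
scene short 192 [0.4849 0.3094 0.0565] ax 12.4 s -0.0435 0.017 z 0.037 0.0638 mid [0.472  0.3066]
scene disc 135 [ 0.5191 -0.2007  0.0157] ax -88.7 s -0.0211 0.0247 z 0.0112 0.0192 mid [ 0.5191 -0.2025]
scene plate 3956 [ 0.596  -0.1729  0.0137] ax 17.3 s -0.2557 0.133 z 0.007 0.017 mid [ 0.5374 -0.1912]
((0.5886819362640381, -0.2972596287727356), (0.4486443102359772, 0.2968040406703949), 88.16382598876953)
scene camregion 2244 [ 0.673  -0.153   0.2579] ax 2.9 s -0.0886 0.0405 z 0.1001 0.326 mid [ 0.649  -0.1542]
rack ((0.4918687343597412, 0.23327551782131195), (0.12280762195587158, 0.2339199036359787), 9.27898120880127)
```

Run:
```python
from h import *
for n,b in [('top',(30,220,80,255)),('scene',(455,340,512,384)),('scene',(265,200,288,235)),('top',(240,218,264,240))]:
    P,p=pts(n+'0');X=P[b[1]:b[3],b[0]:b[2]].reshape(-1,3);X=X[X[:,2]>.02];print(n,len(X),np.nanmin(X,0).round(3),np.nanmax(X,0).round(3))
P,p=pts('top0');print(P[330:384:18,100:300:40].round(2))
```

```text
top 690 [0.377 0.502 0.02 ] [0.438 0.554 0.124]
scene 1477 [0.384 0.503 0.021] [0.438 0.561 0.125]
scene 363 [ 0.415 -0.009  0.02 ] [0.453 0.032 0.07 ]
top 172 [ 0.418 -0.004  0.057] [0.455 0.03  0.07 ]
[[[ 0.17  0.42  0.  ]
  [ 0.17  0.32  0.  ]
  [ 0.17  0.21  0.  ]
  [ 0.17  0.1  -0.  ]
  [ 0.16 -0.01  0.  ]]

 [[ 0.12  0.42  0.  ]
  [ 0.12  0.32  0.  ]
  [ 0.12  0.21  0.  ]
  [ 0.12  0.1  -0.  ]
  [ 0.12 -0.01 -0.  ]]

 [[ 0.07  0.42 -0.  ]
  [ 0.07  0.31 -0.  ]
  [ 0.07  0.21  0.  ]
  [ 0.07  0.1  -0.  ]
  [ 0.08 -0.01  0.01]]]
```

Request:
play_rows --increments '[[[-0.02, -0.013, 0], [0, 0, -0.03], 1], [[-0.06, -0.04, 0], [0, 0, -0.08], 1], [[-0.1, -0.067, 0], [0, 0, -0.13], 1], [[-0.14, -0.094, 0], [0, 0, -0.18], 1], [[-0.18, -0.12, 0], [0, 0, -0.23], 1], [[-0.22, -0.147, 0], [0, 0, -0.28], 1], [[-0.26, -0.174, 0], [0, 0, -0.33], 1], [[-0.3, -0.201, 0], [0, 0, -0.37], 1], [[-0.34, -0.228, 0], [0, 0, -0.41], 1], [[-0.375, -0.251, 0], [0, 0, -0.442], 1]]'

```text
t: 1.8
tcp_pos: [0.4677, 0.2493, 0.196]
tool_rot: [-0.076, 0.997, 0.0, 0.0]
force: [-1.0, 0.1, -0.6]
finger_gap: 0.999
```

Request:
play_rows --increments '[[[-0.015, -0.025, 0], [0, 0, 0], 1], [[-0.015, -0.025, 0], [0, 0, 0], 1], [[-0.015, -0.025, 0], [0, 0, 0], 1]]'

```text
t: 2.1
tcp_pos: [0.4849, 0.2284, 0.1956]
tool_rot: [-0.075, 0.997, 0.0, -0.0]
force: [-0.2, -0.2, -0.2]
finger_gap: 0.996
```

```bash
cat > st.py <<'E'
from h import *
s=manip.sense();R=Ro.from_quat(s['tool_rot']).as_matrix()
print(s['t'],'tcp',s['tcp_pos'].round(4),'q',s['q'].round(3),'gap',s['finger_gap'].round(3),'F',s['force'].round(1));print(R.round(3))
E
python3 - <<'E'
import st
from h import *
p,d,m=snap('wrist','wrist1')
r=manip.regions_of('wrist','objective_long');print([(a['p'],a['rect']) for a in r])
np.savez('reg_w1.npz',*[a['region'] for a in r])
E
```

```text
Traceback (most recent call last):
  File "st.py", line 3, in <module>
    print(s['t'],'tcp',s['tcp_pos'].round(4),'q',s['q'].round(3),'gap',s['finger_gap'].round(3),'F',s['force'].round(1));print(R.round(3))
                                                                       ^^^^^^^^^^^^^^^^^^^^^
AttributeError: 'float' object has no attribute 'round'
```

```bash
sed -i "s/s\['finger_gap'\].round(3)/round(s['finger_gap'],3)/" st.py
python3 - <<'E'
import st
from h import *
p,d,m=snap('wrist','wrist1')
r=manip.regions_of('wrist','objective_long');print([(a['p'],a['rect']) for a in r])
np.savez('reg_w1.npz',*[a['region'] for a in r])
E
```

```text
2.1 tcp [0.4849 0.2284 0.1956] q [ 2.310e-01  4.080e-01  1.656e+00  1.000e-03  1.078e+00 -1.490e+00] gap 0.996 F [-0.2 -0.2 -0.2]
[[-0.989 -0.15  -0.001]
 [-0.15   0.989  0.   ]
 [ 0.001  0.    -1.   ]]
[(0.96, [170.3, 253.2, 40.7, 45.5]), (0.89, [171.6, 13.8, 61.4, 34.5]), (0.75, [264.8, 275.4, 28.7, 44.3]), (0.59, [242.4, 144.1, 23.4, 64.8])]
```

View pics/wrist1.png

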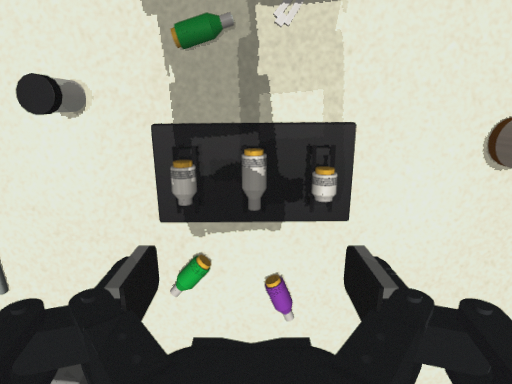

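The wrist view shows the rack, with the long objective in the middle at (254,180) and its nose pointing down the picture. It runs nearly parallel to the tool's x axis. The medium is at (184,183) and the short at (324,184). Next I measure it from this view.

Run:
```python
from h import *
P,p=pts('wrist1');g=p.astype(int)
m=np.zeros(g.shape[:2],bool);m[143:216,236:274]=1;m&=(P[...,2]>.036)&(g.max(-1)>60)
X=P[m]
print(len(X),X[:,2].max())
# fit axis: use centreline by slices along approx direction
a=np.array([np.cos(.15),np.sin(.15)]);n=np.array([-a[1],a[0]])
s=X[:,:2]@a;t=X[:,:2]@n
print('s',np.percentile(s,[0,1,99,100]))
c=[]
for lo in np.arange(s.min(),s.max(),.005):
    k=(s>=lo)&(s<lo+.005)
    if k.sum()>5:
        c.append(((lo+.0025),(t[k].min()+t[k].max())/2));print(round(lo+.0025,4),t[k].min().round(4),t[k].max().round(4),X[k,2].max().round(4),k.sum())
c=np.array(c);f=np.polyfit(c[:,0],c[:,1],1);print('yaw',np.degrees(.15+f[0]))
mid=(s.min()+s.max())/2;xy=mid*a+np.polyval(f,mid)*n;print('mid',xy)
gp=mid-.009;print('grasp',gp*a+np.polyval(f,gp)*n)
```

```text
1244 0.06061530003970735
s [0.48803705 0.48814728 0.55101766 0.55253858]
0.4905 0.1459 0.1661 0.0575 133
0.4955 0.1429 0.1677 0.0603 141
0.5005 0.144 0.1678 0.0604 122
0.5055 0.1439 0.1679 0.0606 105
0.5105 0.1439 0.1679 0.0597 118
0.5155 0.1439 0.168 0.06 114
0.5205 0.1438 0.1681 0.0604 113
0.5255 0.1438 0.1681 0.0596 110
0.5305 0.1448 0.1682 0.0597 83
0.5355 0.1469 0.1665 0.0562 57
0.5405 0.1501 0.1619 0.0539 51
0.5455 0.15 0.1619 0.0532 53
0.5505 0.15 0.162 0.0534 44
yaw 9.070571201738254
mid [0.49113252 0.23200359]
grasp [0.48224476 0.23058468]
```

Request:
play_rows --increments '[[[0.002, 0.0026, 0.0], [0, 0, -0.008], 0.55], [[0.0023, 0.0026, 0.02], [0, 0, -0.008], 0.55], [[0.0023, 0.0026, 0.05], [0, 0, -0.008], 0.55], [[0.0023, 0.0026, 0.075], [0, 0, -0.008], 0.55], [[0.0023, 0.0026, 0.09], [0, 0, -0.008], 0.55], [[0.0023, 0.0026, 0.09], [0, 0, -0.008], 0.55], [[0.0023, 0.0026, 0.09], [0, 0, -0.008], 0.55]]'

```text
t: 2.9
tcp_pos: [0.4817, 0.2319, 0.1059]
tool_rot: [-0.081, 0.997, 0.0, -0.0]
force: [0.5, 0.4, -0.1]
finger_gap: 0.551
```

Run:
```python
import st
from h import *
p,d,m=snap('wrist','wrist2')
snap('scene','scene2')
P,p=pts('wrist2');np.set_printoptions(suppress=True)
```

```text
2.9 tcp [0.4817 0.2319 0.1059] q [ 0.239  0.536  1.744  0.     0.862 -1.493] gap 0.551 F [ 0.5  0.4 -0.1]
[[-0.987 -0.161 -0.   ]
 [-0.161  0.987  0.   ]
 [ 0.     0.    -1.   ]]
```

View pics/wrist2.png

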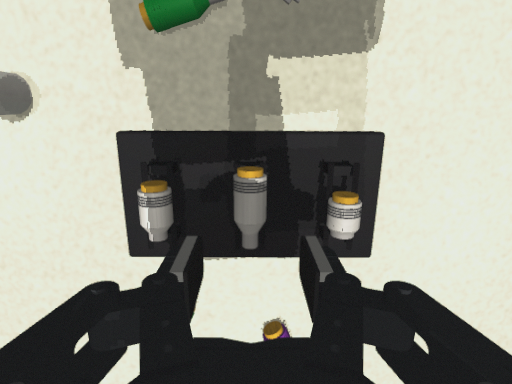

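The long objective, at columns 234–267, sits midway between the fingers (inner edges about 196 and 305). Going down.

Request:
play_rows --increments '[[[0, -0.001, 0.02], [0, 0, 0], 0.55], [[0, -0.001, 0.045], [0, 0, 0], 0.55], [[0, -0.001, 0.065], [0, 0, 0], 0.55], [[0, -0.001, 0.076], [0, 0, 0], 0.55], [[0, -0.001, 0.079], [0, 0, 0], 0.55], [[0, -0.001, 0.079], [0, 0, 0], 0.55], [[0, -0.001, 0.079], [0, 0, 0], 0.55]]'

```text
t: 3.7
tcp_pos: [0.4832, 0.2303, 0.0277]
tool_rot: [-0.08, 0.997, 0.0, 0.001]
force: [1.3, 1.0, -0.6]
finger_gap: 0.546
```

Request:
play_rows --increments '[[[0, 0, 0], [0, 0, 0], 0.4], [[0, 0, 0], [0, 0, 0], 0.3], [[0, 0, 0], [0, 0, 0], 0.2], [[0, 0, 0], [0, 0, 0], 0.1], [[0, 0, 0], [0, 0, 0], 0.1], [[0, 0, 0], [0, 0, 0], 0.1]]' --force 60

```text
t: 4.3
tcp_pos: [0.4823, 0.23, 0.0267]
tool_rot: [-0.08, 0.997, -0.0, -0.0]
force: [0.8, 0.0, 0.2]
finger_gap: 0.098
```

Run:
```python
import st
from h import *
snap('wrist','wrist3');snap('scene','scene3')
a=cv2.imread('pics/scene3.png')[220:360,200:400];cv2.imwrite('pics/crop_s3.png',cv2.resize(a,None,fx=4,fy=4,interpolation=cv2.INTER_CUBIC))
```

```text
4.3 tcp [0.4823 0.23   0.0267] q [ 0.236  0.67   1.792 -0.     0.681 -1.495] gap 0.098 F [0.8 0.  0.2]
[[-0.987 -0.16  -0.   ]
 [-0.16   0.987 -0.   ]
 [ 0.    -0.    -1.   ]]
```

View pics/wrist3.png

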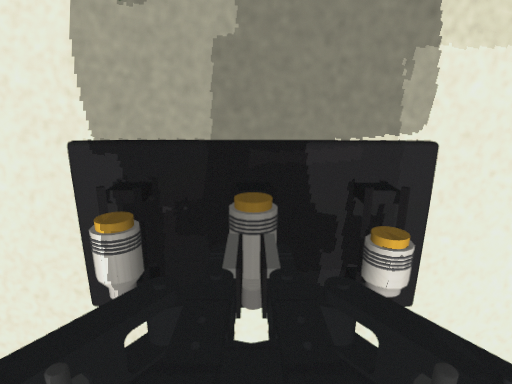

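View pics/crop_s3.png

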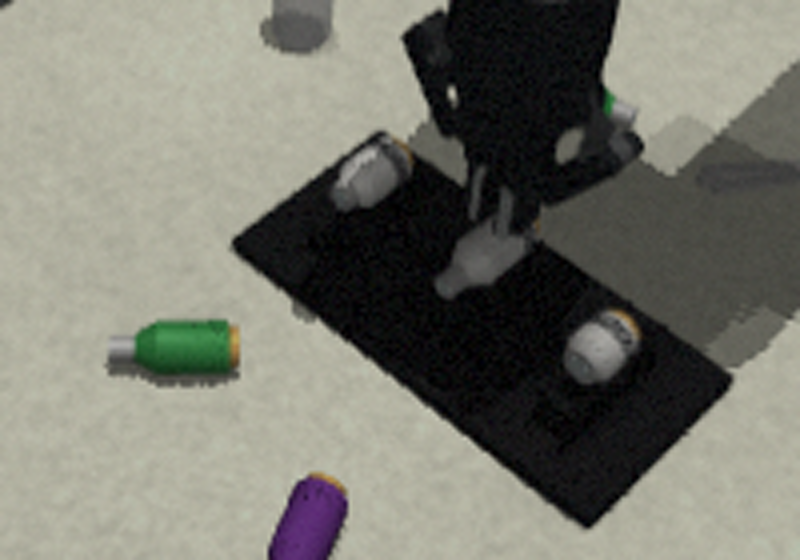

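Run:
```python
from h import *
s=manip.sense();R=Ro.from_quat(s['tool_rot']).as_matrix()
P,p=pts('wrist3');T=(P-s['tcp_pos'])@R
np.set_printoptions(suppress=True,linewidth=200)
for r in (230,250,270,290,310):
    print(r);print((T[r,226:284:4]*1000).round(0)[:, :].T)
P,p=pts('scene3');T=(P-s['tcp_pos'])@R
for r in range(255,285,3):
    print(r,(T[r,312:334:3]*1000).round(0).tolist())
a=cv2.imread('pics/wrist3.png')[180:330,190:320];cv2.imwrite('pics/crop_w3.png',cv2.resize(a,None,fx=5,fy=4,interpolation=cv2.INTER_CUBIC))
```

```text
230
[[-10.   7.   8.   9.   9.  10.  10.  10.  10.  10.   9.   8.   7. -10. -10.]
 [-17. -11.  -9.  -7.  -5.  -3.  -1.   1.   3.   5.   7.  10.  12.  18.  20.]
 [ 17. -24. -28. -30. -29. -32. -33. -31. -32. -31. -29. -28. -26.  17.  16.]]
250
[[ 11.  11.  11.  12.  -2.  -1.  -1.  -1.  -1.  11.  11.  11.  11.   7.   7.]
 [-11.  -9.  -7.  -6.  -5.  -3.  -1.   1.   3.   4.   6.   8.  10.  12.  14.]
 [-58. -57. -57. -58. -30. -31. -32. -32. -32. -58. -58. -57. -56. -49. -50.]]
270
[[ 12.  11.  11.  11. -13. -13. -13. -13. -12.  10.  10.  10.  12.  12.  14.]
 [ -9.  -8.  -7.  -5.  -5.  -3.  -1.   1.   3.   4.   5.   7.   8.  10.  11.]
 [-76. -74. -73. -73. -31. -31. -31. -31. -32. -72. -72. -73. -76. -76. -79.]]
290
[[ 12.  12.   7.   2. -31. -29. -28. -29. -28.   2.   2.  12.  12.  12.  12.]
 [ -8.  -7.  -6.  -5.  -5.  -3.  -1.   1.   4.   4.   6.   6.   7.   9.  10.]
 [-89. -88. -80. -73. -22. -24. -26. -25. -25. -73. -73. -88. -88. -89. -88.]]
310
[[  17.   10.   -0.   -7.  -79.  -79.  -80.  -79.  -79.   -7.   -5.    0.   14.   18.   17.]
 [  -7.   -7.   -6.   -5.   -7.   -4.   -1.    
[... 1176 characters left out ...]
[4.0, 16.0, -64.0]]
273 [[27.0, -47.0, 13.0], [35.0, -44.0, 17.0], [-8.0, -9.0, -44.0], [-4.0, -5.0, -44.0], [-7.0, 4.0, -54.0], [-6.0, 10.0, -58.0], [-5.0, 16.0, -62.0], [4.0, 18.0, -56.0]]
276 [[23.0, -43.0, 16.0], [26.0, -37.0, 14.0], [32.0, -34.0, 16.0], [-1.0, -6.0, -32.0], [-8.0, 6.0, -47.0], [-5.0, 11.0, -49.0], [-4.0, 17.0, -53.0], [18.0, 10.0, -31.0]]
279 [[14.0, -36.0, 13.0], [19.0, -32.0, 13.0], [-13.0, -4.0, -34.0], [-8.0, 0.0, -34.0], [-9.0, 7.0, -40.0], [-5.0, 12.0, -40.0], [8.0, 11.0, -30.0], [17.0, 12.0, -24.0]]
282 [[9.0, -32.0, 15.0], [-22.0, -4.0, -32.0], [-18.0, 0.0, -32.0], [nan, nan, nan], [-7.0, 7.0, -29.0], [-0.0, 10.0, -27.0], [8.0, 12.0, -22.0], [19.0, 12.0, -14.0]]
```

View pics/crop_w3.png

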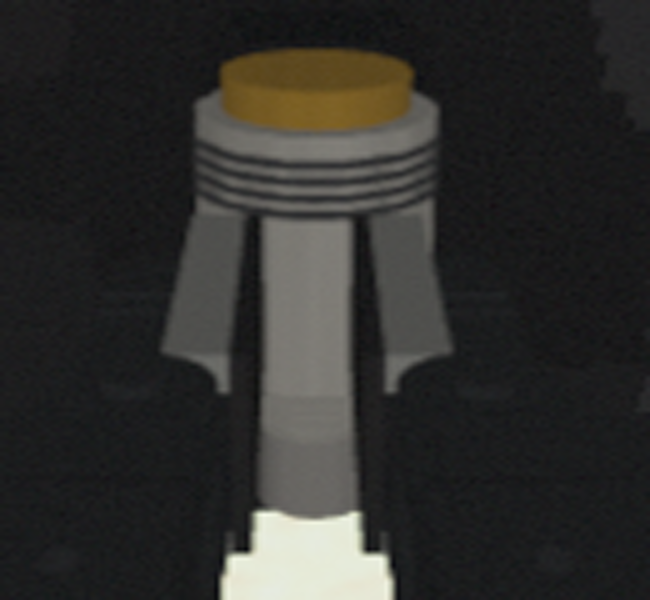

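Run:
```python
from h import *
np.set_printoptions(suppress=True,linewidth=200)
P,p=pts('wrist2');R=Ro.from_quat([-0.081,.997,0,0]).as_matrix()
T=(P-np.array([.4817,.2319,.1059]))@R*1000
for r in (232,237,242,250,260,270,280,290):print(r,T[r,168:204:5].round(0).tolist())
P,p=pts('wrist1');R=Ro.from_quat([-0.075,.997,0,0]).as_matrix()
T=(P-np.array([.4849,.2284,.1956]))@R*1000
for r in (247,252,262,275,290):print(r,T[r,120:158:5].round(0).tolist())
print(manip.sense()['t'])
```

```text
232 [[-37.0, -73.0, 78.0], [-33.0, -66.0, 68.0], [-39.0, -65.0, 84.0], [-44.0, -64.0, 95.0], [-44.0, -59.0, 96.0], [-44.0, -54.0, 96.0], [-44.0, -50.0, 97.0], [-44.0, -45.0, 97.0]]
237 [[-41.0, -73.0, 76.0], [-37.0, -66.0, 68.0], [-44.0, -66.0, 84.0], [-49.0, -64.0, 96.0], [11.0, -29.0, -44.0], [11.0, -27.0, -44.0], [11.0, -25.0, -44.0], [-49.0, -45.0, 97.0]]
242 [[-55.0, -79.0, 97.0], [-42.0, -67.0, 69.0], [-55.0, -69.0, 97.0], [-54.0, -64.0, 95.0], [11.0, -28.0, -48.0], [12.0, -26.0, -50.0], [12.0, -24.0, -50.0], [-55.0, -46.0, 98.0]]
250 [[-63.0, -80.0, 97.0], [7.0, -35.0, -48.0], [7.0, -33.0, -49.0], [11.0, -29.0, -56.0], [12.0, -26.0, -58.0], [12.0, -24.0, -58.0], [9.0, -23.0, -52.0], [2.0, -23.0, -39.0]]
260 [[7.0, -35.0, -59.0], [7.0, -33.0, -59.0], [11.0, -29.0, -66.0], [11.0, -27.0, -67.0], [11.0, -25.0, -66.0], [10.0, -24.0, -63.0], [4.0, -24.0, -52.0], [-3.0, -24.0, -39.0]]
270 [[7.0, -33.0, -67.0], [11.0, -29.0, -74.0], [12.0, -27.0, -75.0], [11.0, -25.0, -74.0], [11.0, -23.0, -74.0], [5.0, -24.0, -63.0], [-0.0, -24.0, -54.0], [-8.0, -24.0, -40.0]]
280 [[12.0, -29.0, -83.
[... 554 characters left out ...]
.0], [-114.0, -165.0, 196.0], [-114.0, -159.0, 197.0], [12.0, -48.0, -60.0], [11.0, -46.0, -60.0], [11.0, -44.0, -59.0], [10.0, -43.0, -57.0], [7.0, -43.0, -50.0]]
262 [[7.0, -55.0, -59.0], [11.0, -49.0, -68.0], [11.0, -47.0, -68.0], [11.0, -45.0, -68.0], [11.0, -43.0, -68.0], [9.0, -43.0, -63.0], [6.0, -43.0, -58.0], [3.0, -43.0, -52.0]]
275 [[12.0, -47.0, -78.0], [11.0, -46.0, -77.0], [11.0, -44.0, -78.0], [10.0, -43.0, -76.0], [7.0, -43.0, -70.0], [4.0, -43.0, -66.0], [0.0, -43.0, -59.0], [-3.0, -43.0, -53.0]]
290 [[11.0, -44.0, -87.0], [10.0, -43.0, -85.0], [7.0, -43.0, -81.0], [5.0, -43.0, -77.0], [1.0, -43.0, -72.0], [-3.0, -43.0, -66.0], [-6.0, -43.0, -61.0], [-9.0, -43.0, -55.0]]
4.4
```

The fingers shut above the barrel. Both cameras put the real fingertips about 32 mm short of the reported TCP: the tips are at tool z ≈ -32, just on top of the barrel, and no contact force was felt. Nothing has moved. I'll open and go 32 mm deeper.

Request:
play_rows --increments '[[[0, 0, -0.01], [0, 0, 0], 0.3], [[0, 0, -0.01], [0, 0, 0], 0.55], [[0, 0, -0.01], [0, 0, 0], 0.55], [[0, 0, -0.01], [0, 0, 0], 0.55], [[0, 0, -0.01], [0, 0, 0], 0.55]]'

```text
t: 4.9
tcp_pos: [0.4822, 0.23, 0.0367]
tool_rot: [-0.08, 0.997, -0.0, -0.0]
force: [-0.2, -0.2, -0.1]
finger_gap: 0.554
```

Request:
play_rows --increments '[[[0, 0, 0.01], [0, 0, 0], 0.55], [[0, 0, 0.02], [0, 0, 0], 0.55], [[0, 0, 0.03], [0, 0, 0], 0.55], [[0, 0, 0.037], [0, 0, 0], 0.55], [[0, 0, 0.041], [0, 0, 0], 0.55], [[0, 0, 0.041], [0, 0, 0], 0.55]]'

```text
t: 5.5
tcp_pos: [0.4817, 0.2299, -0.0052]
tool_rot: [-0.08, 0.997, -0.0, -0.001]
force: [0.0, -0.5, -0.1]
finger_gap: 0.555
```

Run:
```python
import st
from h import *
snap('wrist','wrist4')
a=cv2.imread('pics/wrist4.png')[160:384,120:390];cv2.imwrite('pics/crop_w4.png',cv2.resize(a,None,fx=2.5,fy=2.5,interpolation=cv2.INTER_CUBIC))
```

```text
5.5 tcp [ 0.4817  0.2299 -0.0052] q [ 0.236  0.728  1.802 -0.     0.614 -1.495] gap 0.555 F [ 0.  -0.5 -0.1]
[[-0.987 -0.16  -0.002]
 [-0.16   0.987 -0.   ]
 [ 0.002 -0.    -1.   ]]
```

View pics/crop_w4.png

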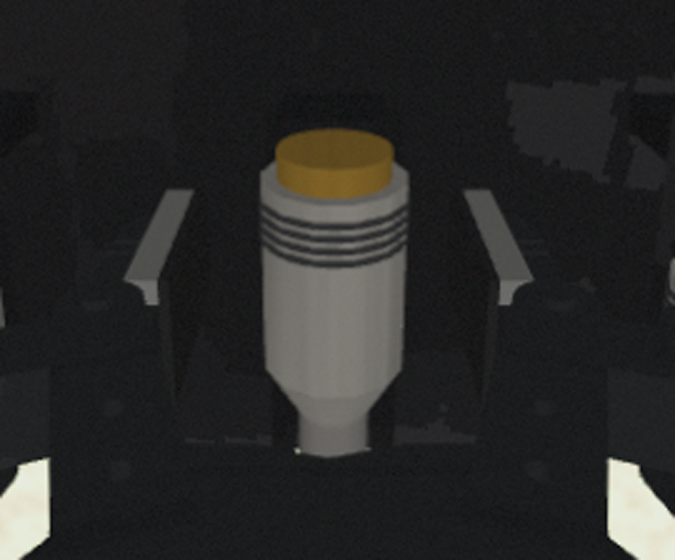

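The barrel now lies between the pads, with the fingers on either side of it. Closing.

Request:
play_rows --increments '[[[0, 0, 0], [0, 0, 0], 0.4], [[0, 0, 0], [0, 0, 0], 0.3], [[0, 0, 0], [0, 0, 0], 0.15], [[0, 0, 0], [0, 0, 0], 0.05], [[0, 0, 0], [0, 0, 0], 0.0], [[0, 0, 0], [0, 0, 0], 0.0]]' --force 70

```text
t: 6.15
tcp_pos: [0.4825, 0.231, -0.0036]
tool_rot: [-0.08, 0.997, 0.001, 0.001]
force: [-1.2, 5.5, 4.3]
finger_gap: 0.281
```

Gripped (gap 0.281 ≈ 24–26 mm). Lifting.

Request:
play_rows --increments '[[[0, 0, -0.008], [0, 0, 0], 0], [[0, 0, -0.02], [0, 0, 0], 0], [[0, 0, -0.04], [0, 0, 0], 0], [[0, 0, -0.065], [0, 0, 0], 0], [[0, 0, -0.09], [0, 0, 0], 0], [[0, 0, -0.115], [0, 0, 0], 0], [[0, 0, -0.135], [0, 0, 0], 0], [[0, 0, -0.15], [0, 0, 0], 0], [[0, 0, -0.15], [0, 0, 0], 0], [[0, 0, -0.15], [0, 0, 0], 0]]'

```text
t: 7.15
tcp_pos: [0.4822, 0.2295, 0.1461]
tool_rot: [-0.08, 0.997, -0.0, 0.0]
force: [-0.0, -0.4, -1.5]
finger_gap: 0.275
```

Run:
```python
import st
from h import *
snap('wrist','wrist5')
snap('scene','scene5')
```

```text
7.15 tcp [0.4822 0.2295 0.1461] q [ 2.350e-01  4.730e-01  1.712e+00 -1.000e-03  9.550e-01 -1.495e+00] gap 0.275 F [-0.  -0.4 -1.5]
[[-0.987 -0.159  0.001]
 [-0.159  0.987 -0.   ]
 [-0.001 -0.001 -1.   ]]
```

View pics/wrist5.png

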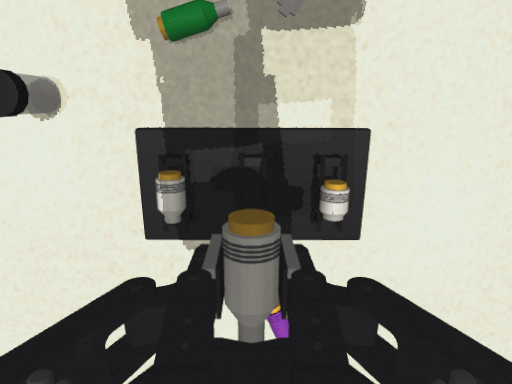

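View pics/scene5.png

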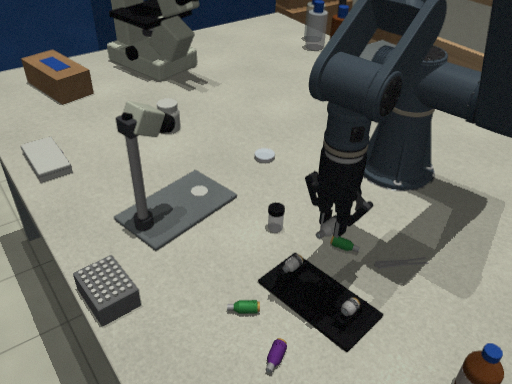

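```bash
cat > meas.py <<'E'
from h import *
from scipy.optimize import least_squares
def radius(s): # s from objective origin
    return np.interp(s,[-32,-27.01,-27,9,20,32],[10,10,13,13,6.5,6.5])
def fit(T,x0):
    # T mm tool frame; params: tip-center cx, cy, cz, yaw, pitch ; axis dir ~ -x tool
    def ax(p):
        d=np.array([-np.cos(p[3])*np.cos(p[4]),np.sin(p[3])*np.cos(p[4]),-np.sin(p[4])]);return d
    def f(p):
        d=ax(p);v=T-p[:3];s=v@d;r=np.linalg.norm(v-s[:,None]*d,axis=1)
        e=r-radius(s); 
        over=np.maximum(np.abs(s)-32,0)
        # back face (thread end) points: distance to plane
        return np.where(np.abs(s+32)<1.5,np.minimum(np.abs(s+32),np.abs(e)),e)+over
    q=least_squares(f,x0,loss='soft_l1',f_scale=1.5)
    return q.x,ax(q.x),np.median(np.abs(f(q.x)))
E
python3 - <<'E'
from meas import *
s=manip.sense();R=Ro.from_quat(s['tool_rot']).as_matrix()
P,p=pts('wrist5');T=(P-s['tcp_pos'])@R*1000
g=p.astype(int)
m=np.zeros(g.shape[:2],bool);m[208:345,220:286]=1
m&=(np.abs(T[...,0]+9)<50)&(np.abs(T[...,1])<16)&(T[...,2]>-72)&(T[...,2]<-25)&(g.max(-1)>70)
X=T[m];print(len(X),X.min(0),X.max(0))
# drop finger px
k=(np.abs(X[:,1])<11);X=X[k]
for x0 in ([-9,0,-49,0,0],[-9,0,-45,0,.1]):
    q,d,e=fit(X,x0);print(q.round(3),d.round(3),e, 'tip',(q[:3]+32*d).round(1))
b=X[(X[:,0]<5)&(X[:,0]>-8)&(np.abs(X[:,1])<3)];print('ridge',[(lo,np.median(b[(b[:,0]>=lo)&(b[:,0]<lo+3),2]).round(1)) for lo in range(-8,5,3)])
E
```

```text
5703 [-40.19240557 -14.64246029 -70.52410885] [ 23.80053085  15.57833339 -40.8585004 ]
[ -9.001  -0.361 -50.119  -0.     -0.   ] [-1. -0.  0.] 0.31738900300138084 tip [-41.   -0.4 -50.1]
[-9.0680e+00 -3.5000e-01 -5.0104e+01  1.0000e-03 -4.0000e-03] [-1.     0.001  0.004] 0.32243641798309497 tip [-41.1  -0.3 -50. ]
ridge [(-8, np.float64(-62.8)), (-5, np.float64(-63.0)), (-2, np.float64(-63.0)), (1, np.float64(-62.9)), (4, np.float64(-62.9))]
```

```bash
cat > plan.py <<'E'
from h import *
import sys
def target(V,yaw,back,tip,pitch=np.radians(30)):
    c,s=np.cos(pitch),np.sin(pitch);a=np.array([c*np.cos(yaw),c*np.sin(yaw),s])
    x=-a;y=np.array([-np.sin(yaw),np.cos(yaw),0]);z=np.cross(x,y)
    R=np.stack([x,y,z],1);return V-back*a-R@tip,R
def delta(pos,R):
    s=manip.sense();R0=Ro.from_quat(s['tool_rot']).as_matrix()
    print('shift',(R0.T@(pos-s['tcp_pos'])).round(4),'turn',Ro.from_matrix(R0.T@R).as_rotvec().round(4),'deg',np.degrees(np.linalg.norm(Ro.from_matrix(R0.T@R).as_rotvec())).round(1))
V=np.array([.5205,-.2008,.2]);tip=np.array([-.041,-.0004,-.05]);yaw=np.radians(12.9)
if __name__=='__main__':
    pos,R=target(V,yaw,float(sys.argv[1]),tip);print(pos);delta(pos,R)
E
python3 plan.py 0.08; python3 plan.py 0
python3 - <<'E'
from h import *
for n in ['top0','scene0']:
    P,p=pts(n);yaw=np.radians(12.9);o=np.array([.5205,-.2008,0])
    X=P.reshape(-1,3)-o
    Rz=np.array([[np.cos(yaw),-np.sin(yaw),0],[np.sin(yaw),np.cos(yaw),0],[0,0,1]]);X=X@Rz
    ok=(np.abs(X[:,1])<.06)&(X[:,0]>.05)&(X[:,0]<.25)&(X[:,2]>.2)&(X[:,2]<.36);X=X[ok]
    print(n,len(X),np.percentile(X,[0,1,5,50,95,99,100],axis=0).round(3).T.tolist())
E
```

```text
[ 0.44263541 -0.21822302  0.09619873]
shift [ 0.1096 -0.4358  0.0492] turn [-0.0174 -0.5254 -0.0635] deg 30.3
[ 0.51016884 -0.20275579  0.13619873]
shift [ 0.0405 -0.4313  0.0091] turn [-0.0174 -0.5254 -0.0635] deg 30.3
top0 1664 [[0.07, 0.074, 0.081, 0.133, 0.185, 0.192, 0.195], [-0.028, -0.025, -0.021, 0.006, 0.028, 0.029, 0.029], [0.202, 0.255, 0.263, 0.301, 0.321, 0.323, 0.325]]
scene0 1838 [[0.068, 0.076, 0.089, 0.162, 0.192, 0.193, 0.195], [-0.029, -0.022, -0.015, 0.017, 0.029, 0.03, 0.032], [0.2, 0.204, 0.22, 0.287, 0.32, 0.324, 0.326]]
```

Request:
play_rows --increments '[[[0.005, -0.02, 0.0], [0, -0.02, 0], 0], [[0.014, -0.055, 0.004], [-0.002, -0.06, -0.007], 0], [[0.024, -0.095, 0.008], [-0.004, -0.11, -0.013], 0], [[0.034, -0.135, 0.013], [-0.005, -0.16, -0.02], 0], [[0.044, -0.175, 0.018], [-0.007, -0.21, -0.026], 0], [[0.054, -0.215, 0.023], [-0.009, -0.26, -0.032], 0], [[0.064, -0.255, 0.028], [-0.01, -0.31, -0.038], 0], [[0.074, -0.295, 0.033], [-0.012, -0.36, -0.044], 0], [[0.084, -0.335, 0.038], [-0.014, -0.41, -0.05], 0], [[0.094, -0.375, 0.042], [-0.015, -0.45, -0.055], 0]]'

```text
t: 8.25
tcp_pos: [0.4812, -0.1092, 0.1458]
tool_rot: [-0.088, 0.979, 0.015, 0.184]
force: [0.4, -0.2, -0.8]
finger_gap: 0.279
```

```bash
python3 st.py; python3 plan.py 0.08
```

```text
8.25 tcp [ 0.4812 -0.1092  0.1458] q [-0.636  0.347  2.086  0.563  0.513 -2.853] gap 0.279 F [ 0.4 -0.2 -0.8]
[[-0.917 -0.177  0.358]
 [-0.167  0.984  0.061]
 [-0.363 -0.004 -0.932]]
[ 0.44263541 -0.21822302  0.09619873]
shift [ 0.0715 -0.1003  0.0258] turn [-0.0237 -0.152  -0.0406] deg 9.1
```

Joint 6 has reached its limit (-2.853). The tool's roll about the objective's axis is free because the part is round. I'll fit a kinematic model from the logged poses and look for a roll that is within range.

```bash
cat > kin.py <<'E'
from h import *
from scipy.optimize import least_squares
def Rz(a):return Ro.from_euler('z',a).as_matrix()
def Ry(a):return Ro.from_euler('y',a).as_matrix()
def fk(q,k):
    al,sg,h,x0,lat,a2,fx,fz,L,lw=k
    A=Rz(q[0]);B=A@Ry(q[1]);C=A@Ry(q[1]+q[2]+al);D=C@Rz(sg*q[3]);E=D@Ry(q[4]-al);F=E@Rz(q[5])
    p=A@[x0,lat,h]+B@[0,0,a2]+C@[fx,0,fz]+D@[0,lw,0]+F@[0,0,L]
    return p,F
E
python3 - <<'E'
from kin import *
D=[([1.10250312e+00,5.28490163e-01,1.43394689e+00,0,1.18138803,-.178537251],[.17819295,.59820815,.19470479],Ro.from_quat([.144372136,.989522835,-.001,-.00036]).as_matrix()),
([.231,.408,1.656,.001,1.078,-1.49],[.4849,.2284,.1956],None),
([.239,.536,1.744,0,.862,-1.493],[.4817,.2319,.1059],None),
([.236,.67,1.792,0,.681,-1.495],[.4823,.23,.0267],None),
([.236,.728,1.802,0,.614,-1.495],[.4817,.2299,-.0052],None),
([.235,.473,1.712,-.001,.955,-1.495],[.4822,.2295,.1461],None)]
s=manip.sense();R1=Ro.from_quat(s['tool_rot']).as_matrix();print(s['q'])
for q,R in [(D[0][0],D[0][2]),(s['q'],R1)]:
    for sg in (1,-1):
        for s6 in (1,-1):
            F=Rz(q[0])@Ry(q[1]+q[2])@Rz(sg*q[3])@Ry(q[4])@Rz(s6*q[5]);
            M=F.T@R;print(sg,s6,M.round(3).tolist())
E
```

```text
[-0.63590939  0.34727471  2.08591148  0.56259476  0.51270375 -2.85284298]
1 1 [[-0.0, -1.0, -0.0], [1.0, -0.0, 0.0], [-0.0, -0.0, 1.0]]
1 -1 [[0.35, -0.937, -0.0], [0.937, 0.35, 0.0], [-0.0, -0.0, 1.0]]
-1 1 [[-0.0, -1.0, -0.0], [1.0, -0.0, 0.0], [-0.0, -0.0, 1.0]]
-1 -1 [[0.35, -0.937, -0.0], [0.937, 0.35, 0.0], [-0.0, -0.0, 1.0]]
1 1 [[0.0, -1.0, -0.0], [1.0, -0.0, -0.0], [0.0, -0.0, 1.0]]
1 -1 [[-0.546, -0.838, -0.0], [0.838, -0.546, -0.0], [0.0, -0.0, 1.0]]
-1 1 [[-0.824, -0.557, 0.107], [0.442, -0.749, -0.494], [0.355, -0.359, 0.863]]
-1 -1 [[-0.931, -0.058, 0.359], [-0.079, -0.931, -0.355], [0.355, -0.359, 0.863]]
```

```bash
cat > kin.py <<'E'
from h import *
from scipy.optimize import least_squares
def Rz(a):return Ro.from_euler('z',a).as_matrix()
def Ry(a):return Ro.from_euler('y',a).as_matrix()
def fk(q,k):
    h,x0,lat,a2,fx,fz,L,wx,wy=k
    A=Rz(q[0]);B=A@Ry(q[1]);C=A@Ry(q[1]+q[2]);D=C@Rz(q[3]);E=D@Ry(q[4]);F=E@Rz(q[5]+np.pi/2)
    p=A@[x0,lat,h]+B@[0,0,a2]+C@[fx,0,fz]+E@[wx,wy,L]
    return p,F
data=[([1.10250312e+00,5.28490163e-01,1.43394689e+00,0,1.18138803,-.178537251],[.17819295,.59820815,.19470479]),
([.231,.408,1.656,.001,1.078,-1.49],[.4849,.2284,.1956]),
([.239,.536,1.744,0,.862,-1.493],[.4817,.2319,.1059]),
([.236,.67,1.792,0,.681,-1.495],[.4823,.23,.0267]),
([.236,.728,1.802,0,.614,-1.495],[.4817,.2299,-.0052]),
([.235,.473,1.712,-.001,.955,-1.495],[.4822,.2295,.1461]),
([-0.63590939,0.34727471,2.08591148,0.56259476,0.51270375,-2.85284298],[.4812,-.1092,.1458])]
E
python3 - <<'E'
from kin import *
w=np.array([1,1,1,1,1,1,1])
for fix in ('base','wrist','both'):
    def f(k):
        kk=k.copy()
        if fix=='base':kk[8]=0
        if fix=='wrist':kk[2]=0
        e=[(fk(q,kk)[0]-p)/.0005 for q,p in data]
        pr=(kk-np.array([.3,0,.11,.35,0,.35,.25,0,0]))/.3
        return np.concatenate([np.ravel(e),pr])
    r=least_squares(f,[.3,0,.11,.35,0,.35,.25,0,0]);print(fix,r.x.round(4),np.abs(r.fun[:21]).max().round(2)*.5,'mm', r.cost)
    for k,(q,p) in enumerate(data):print((1000*(fk(q,r.x*(np.array([1,1,1,1,1,1,1,1,0]) if fix=='base' else 1))[0]-p)).round(1))
    np.save(f'k_{fix}.npy',r.x)
E
```

```text
base [0.2724 0.0012 0.111  0.5881 0.114  0.3908 0.3312 0.0006 0.    ] 0.425 mm 1.8137893755752421
[-0.1 -0.1 -0.2]
[-0.2 -0.   0. ]
[ 0.3 -0.2 -0.1]
[-0.4  0.1 -0.1]
[0.1 0.2 0. ]
[ 0.4 -0.1  0.3]
[-0.  0.  0.]
wrist [0.0052 0.1883 1.0241 0.5873 0.1138 0.3912 0.0634 0.1879 0.1111] 0.4 mm 3.346537327411682
[-9.137e+02  4.625e+02  2.000e-01]
[-2.346e+02  9.967e+02  1.000e-01]
[-2.422e+02  9.948e+02 -2.000e-01]
[-2.398e+02  9.958e+02 -1.000e-01]
[-2.391e+02  9.959e+02  3.000e-01]
[-2.387e+02  9.958e+02 -3.000e-01]
[ 6.082e+02  8.238e+02 -1.000e-01]
both [0.1919 0.0576 0.0776 0.5879 0.1139 0.3909 0.2505 0.057  0.0335] 0.42 mm 1.4636473315630234
[-0.  0. -0.]
[-0.2 -0.1  0. ]
[ 0.3 -0.2 -0.1]
[-0.4  0.1 -0.1]
[0.1 0.2 0.1]
[ 0.2 -0.1  0.1]
[ 0. -0. -0.]
```

```bash
cat > ik.py <<'E'
from kin import *
from plan import target,V,tip,yaw
K=np.load('k_base.npy');K[8]=0
lo=np.array([-3.08,-.75,.22,-1.43,0,-2.85]);hi=np.array([3.08,2.2,2.44,4.57,2.65,2.85])
def ik(p,R,seeds):
    best=None
    for s in seeds:
        def f(q):
            a,b=fk(q,K);return np.concatenate([(a-p)*10,Ro.from_matrix(b.T@R).as_rotvec()])
        r=least_squares(f,np.clip(s,lo+.01,hi-.01),bounds=(lo,hi))
        if r.cost<1e-8 :
            mg=np.min(np.minimum(r.x-lo,hi-r.x))
            if best is None or mg>best[1]:best=(r.x,mg)
    return best
def tgt(phi,back):
    pos,R=target(V,yaw,0,tip);a=-R[:,0];Q=Ro.from_rotvec(a*phi).as_matrix()
    return V-back*a-Q@R@tip,Q@R
E
python3 - <<'E'
from ik import *
s=manip.sense();rng=np.random.default_rng(0)
seeds=[s['q']]+[lo+(hi-lo)*rng.random(6) for _ in range(6)]
for phi in np.radians(np.arange(-90,91,15)):
    for back in (.08,0):
        pos,R=tgt(phi,back);b=ik(pos,R,seeds)
        print(np.degrees(phi).round(),back,None if b is None else (b[0].round(2),round(b[1],2)),R[:,2].round(2))
E
```

```text
-90.0 0.08 (array([-0.17,  1.19,  2.2 ,  4.32,  1.67,  0.75]), np.float64(0.24)) [ 0.22 -0.97 -0.  ]
-90.0 0 (array([-0.11,  1.03,  2.05,  4.38,  1.55,  0.47]), np.float64(0.19)) [ 0.22 -0.97 -0.  ]
-75.0 0.08 (array([-0.25,  1.09,  2.33,  4.07,  1.51,  0.77]), np.float64(0.11)) [ 0.34 -0.91 -0.22]
-75.0 0 (array([-0.16,  0.9 ,  2.17,  4.21,  1.31,  0.47]), np.float64(0.27)) [ 0.34 -0.91 -0.22]
-60.0 0.08 (array([-0.39,  0.96,  2.44,  3.76,  1.33,  0.75]), np.float64(0.0)) [ 0.44 -0.79 -0.43]
-60.0 0 (array([-0.27,  0.75,  2.25,  3.99,  1.02,  0.46]), np.float64(0.19)) [ 0.44 -0.79 -0.43]
-45.0 0.08 None [ 0.5  -0.61 -0.61]
-45.0 0 (array([-0.43,  0.6 ,  2.27,  3.73,  0.67,  0.5 ]), np.float64(0.17)) [ 0.5  -0.61 -0.61]
-30.0 0.08 (array([-0.79,  0.62,  2.42,  2.96,  0.63,  0.88]), np.float64(0.02)) [ 0.53 -0.39 -0.75]
-30.0 0 (array([-0.61,  0.48,  2.23,  3.2 ,  0.3 ,  0.82]), np.float64(0.21)) [ 0.53 -0.39 -0.75]
-15.0 0.08 (array([-0.95,  0.53,  2.31,  1.99,  0.39,  1.68]), np.float64(0.13)) [ 0.53 -0.14 -0.84]
-15.0 0 (array([-0.76,  0.43,  2.15,  1.43,  0.27,  2.44]), np.float64(0.27)) [ 0.53 -0.14 -0.84]
0.0 0.08 (array([-1.03,  0.52,  2.16,  1.09,  0.57,  2.48]), np.float64(0.28)) [ 0.49  0.11 -0.87]
0.0 0 None [ 0.49  0.11 -0.87]
15.0 0.08 (array([-1.08,  0.57,  2.01,  0.78,  0.87,  2.73]), np.float64(0.12)) [ 0.41  0.36 -0.84]
15.0 0 None [ 0.41  0.36 -0.84]
30.0 0.08 (array([-1.08,  0.67,  1.86,  0.64,  1.16,  2.83]), np.float64(0.02)) [ 0.31  0.58 -0.75]
30.0 0 None [ 0.31  0.58 -0.75]
45.0 0.08 None [ 0.19  0.77 -0.61]
45.0 0 None [ 0.19  0.77 -0.61]
60.0 0.08 None [ 0.05  0.9  -0.43]
60.0 0 None [ 0.05  0.9  -0.43]
75.0 0.08 None [-0.09  0.97 -0.22]
75.0 0 None [-0.09  0.97 -0.22]
90.0 0.08 None [-0.22  0.97 -0.  ]
90.0 0 None [-0.22  0.97 -0.  ]
```

Only a full extra turn would reach the pose with this grasp. Turning the gripper half a turn and regrasping in the rack puts q6 mid-range. I'll check that option along the path first.

```bash
cat > flip.py <<'E'
from ik import *
from scipy.spatial.transform import Slerp
tipF=np.array([.041,.0004,-.05])
def tgtF(phi,back,V=V,yaw=yaw,tipF=tipF):
    p,R=target(V,yaw,0,tip);a=-R[:,0];R=R@np.diag([-1,-1,1.]);Q=Ro.from_rotvec(a*phi).as_matrix()
    return V-back*a-Q@R@tipF,Q@R
def track(p0,R0,p1,R1,q,n=20):
    S=Slerp([0,1],Ro.from_matrix([R0,R1]));out=[]
    for u in np.linspace(0,1,n+1):
        p=p0+(p1-p0)*u;R=S(u).as_matrix()
        def f(x):
            a,b=fk(x,K);return np.concatenate([(a-p)*10,Ro.from_matrix(b.T@R).as_rotvec()])
        r=least_squares(f,q);q=r.x;out.append(np.append(q,r.cost))
    return np.array(out)
E
python3 - <<'E'
from flip import *
np.set_printoptions(suppress=True,linewidth=150)
# raised flipped pose above rack
q=np.array([.235,.473,1.712,0,.955,-1.495+np.pi]);p0,R0=fk(q,K);print(p0,R0.round(2).tolist())
for ph in (-30,-15,0,15,30):
    p1,R1=tgtF(np.radians(ph),.06);o=track(p0,R0,p1,R1,q)
    p2,R2=tgtF(np.radians(ph),0);o2=track(p1,R1,p2,R2,o[-1][:6])
    A=np.vstack([o,o2]);print(ph,'min',A[:,:6].min(0).round(2),'max',A[:,:6].max(0).round(2),'end',o2[-1].round(2),'maxstep',np.abs(np.diff(A[:,:6],axis=0)).max().round(2))
E
```

```text
[0.48253186 0.22970463 0.14636841] [[0.99, 0.16, 0.0], [0.16, -0.99, 0.0], [0.0, -0.0, -1.0]]
-30 min [-0.74  0.38  1.71 -3.28  0.13  1.64] max [0.24 0.58 2.37 0.   0.96 4.04] end [-0.61  0.48  2.23 -3.09  0.3   3.97  0.  ] maxstep 0.68
-15 min [-0.9   0.37  1.71 -0.08  0.15 -1.3 ] max [0.24 0.5  2.27 1.88 0.96 1.65] end [-0.76  0.43  2.15  1.43  0.27 -0.7   0.  ] maxstep 0.45
0 min [-0.99  0.37  1.71  0.    0.42 -0.56] max [0.24 0.5  2.17 1.04 0.96 1.65] end [-0.87  0.45  2.03  0.9   0.6  -0.27  0.  ] maxstep 0.17
15 min [-1.04  0.38  1.71  0.    0.6  -0.35] max [0.24 0.56 2.09 0.77 0.96 1.65] end [-0.93  0.52  1.89  0.75  0.93 -0.18  0.  ] maxstep 0.14
30 min [-1.05  0.39  1.71  0.    0.72 -0.27] max [0.24 0.65 2.04 0.68 1.23 1.65] end [-0.96  0.62  1.75  0.68  1.23 -0.14  0.  ] maxstep 0.14
```

Run:
```python
from h import *
sh=np.array([.094,-.375,.042]);R=Ro.from_rotvec([-.015,-.45,-.055])
print('H1',R.inv().apply(-sh).round(4),(R.inv().as_rotvec()).round(3))
s=manip.sense();R0=Ro.from_quat([-.08,.997,0,0]);Rm=Ro.from_quat(s['tool_rot'])
print('H2',Rm.inv().apply(np.array([.4822,.2295,.1461])-s['tcp_pos']).round(4),(Rm.inv()*R0).as_rotvec().round(3))
```

```text
H1 [-0.1215  0.3692  0.013 ] [0.015 0.45  0.055]
H2 [-0.0574  0.3332  0.0207] [-0.     0.372  0.019]
```

Request:
play_rows --increments '[[[-0.005, 0.02, 0.001], [0, 0.03, 0.003], 0], [[-0.015, 0.05, 0.003], [0, 0.08, 0.006], 0], [[-0.025, 0.09, 0.005], [0, 0.12, 0.01], 0], [[-0.035, 0.13, 0.007], [0, 0.17, 0.015], 0], [[-0.045, 0.17, 0.009], [0, 0.21, 0.02], 0], [[-0.05, 0.19, 0.01], [0, 0.23, 0.022], 0], [[-0.05, 0.19, 0.01], [0, 0.23, 0.022], 0]]'

```text
t: 8.95
tcp_pos: [0.4978, 0.0907, 0.1539]
tool_rot: [-0.084, 0.994, 0.005, 0.072]
force: [-0.5, -1.0, -1.4]
finger_gap: 0.279
```

```bash
cat > toR.py <<'E'
from h import *
import sys
def go(p,R):
    s=manip.sense();Rm=Ro.from_quat(s['tool_rot']);R=Ro.from_matrix(R)
    print('shift',Rm.inv().apply(np.array(p)-s['tcp_pos']).round(4),'turn',(Rm.inv()*R).as_rotvec().round(4))
E
python3 st.py; python3 -c "
from toR import *
go([.4822,.2300,.1461],Ro.from_quat([-.08,.9968,0,0]).as_matrix())"
```

```text
8.95 tcp [0.4978 0.0907 0.1539] q [-0.061  0.377  1.887  0.045  0.737 -1.831] gap 0.279 F [-0.5 -1.  -1.4]
[[-0.976 -0.167  0.142]
 [-0.166  0.986  0.022]
 [-0.143 -0.002 -0.99 ]]
shift [-0.0067  0.1399  0.0085] turn [-0.0018  0.1438  0.0079]
```

Request:
play_rows --increments '[[[-0.001, 0.03, 0.002], [0, 0.03, 0.002], 0], [[-0.003, 0.07, 0.004], [0, 0.07, 0.004], 0], [[-0.005, 0.105, 0.006], [-0.001, 0.11, 0.006], 0], [[-0.006, 0.13, 0.008], [-0.002, 0.135, 0.008], 0], [[-0.0067, 0.14, 0.0085], [-0.002, 0.144, 0.008], 0], [[-0.0067, 0.14, 0.0085], [-0.002, 0.144, 0.008], 0], [[-0.0067, 0.14, 0.0085], [-0.002, 0.144, 0.008], 0]]'

```text
t: 9.65
tcp_pos: [0.4823, 0.226, 0.1462]
tool_rot: [-0.077, 0.997, -0.0, -0.0]
force: [1.4, 0.3, -1.2]
finger_gap: 0.281
```

```bash
python3 st.py; python3 -c "
from toR import *
go([.4825,.2308,.000],Ro.from_quat([-.08,.9968,0,0]).as_matrix())"
```

```text
9.65 tcp [0.4823 0.226  0.1462] q [ 2.290e-01  4.720e-01  1.714e+00 -1.000e-03  9.560e-01 -1.496e+00] gap 0.281 F [ 1.4  0.3 -1.2]
[[-0.988 -0.154 -0.   ]
 [-0.154  0.988 -0.001]
 [ 0.001 -0.001 -1.   ]]
shift [-0.001   0.0048  0.1462] turn [-0.0009 -0.0006 -0.0056]
```

Request:
play_rows --increments '[[[-0.001, 0.003, 0.01], [0, 0, -0.005], 0], [[-0.001, 0.004, 0.035], [0, 0, -0.005], 0], [[-0.001, 0.004, 0.065], [0, 0, -0.005], 0], [[-0.001, 0.004, 0.09], [0, 0, -0.005], 0], [[-0.001, 0.004, 0.11], [0, 0, -0.005], 0], [[-0.001, 0.004, 0.115], [0, 0, -0.005], 0], [[-0.001, 0.004, 0.115], [0, 0, -0.005], 0]]'

```text
t: 10.35
tcp_pos: [0.4827, 0.2307, 0.0309]
tool_rot: [-0.079, 0.997, -0.0, -0.001]
force: [0.0, 0.2, -0.3]
finger_gap: 0.278
```

```bash
python3 st.py; python3 -c "
from h import *
snap('wrist','wrist6')
for i in range(3):
  manip.snapshot('top');s=manip.sense();print(s['tcp_pos'],s['q'][:1])
"
```

```text
10.35 tcp [0.4827 0.2307 0.0309] q [ 0.237  0.663  1.787 -0.     0.693 -1.493] gap 0.278 F [ 0.   0.2 -0.3]
[[-0.987 -0.158 -0.001]
 [-0.158  0.987 -0.001]
 [ 0.001 -0.    -1.   ]]
[0.4840134  0.23129335 0.0324354 ] [0.2375267]
[0.48424183 0.23150228 0.03276938] [0.23778971]
[0.48429719 0.23162892 0.03292965] [0.2380144]
```

View pics/wrist6.png

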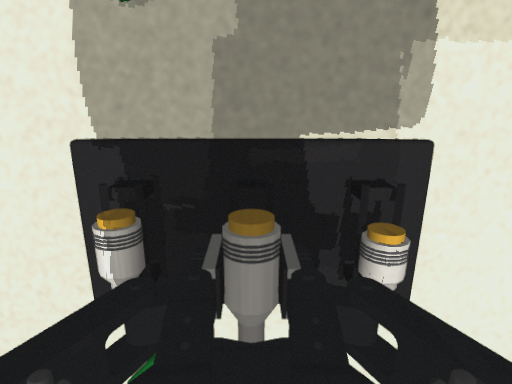

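Request:
play_rows --increments '[[[0, -0.0005, 0.01], [0, 0, 0], 0], [[0, -0.0005, 0.022], [0, 0, 0], 0], [[0, -0.0005, 0.031], [0, 0, 0], 0], [[0, -0.0005, 0.0355], [0, 0, 0], 0], [[0, -0.0005, 0.0355], [0, 0, 0], 0], [[0, -0.0005, 0.0355], [0, 0, 0], 0], [[0, -0.0005, 0.0355], [0, 0, 0], 0]]'

```text
t: 11.25
tcp_pos: [0.4827, 0.231, -0.0036]
tool_rot: [-0.08, 0.997, -0.0, -0.0]
force: [-1.6, 0.2, 4.9]
finger_gap: 0.283
```

Request:
play_rows --increments '[[[0, 0, 0], [0, 0, 0], 0.3], [[0, 0, 0], [0, 0, 0], 0.36], [[0, 0, 0], [0, 0, 0], 0.45], [[0, 0, 0], [0, 0, 0], 0.55], [[0, 0, 0], [0, 0, 0], 0.55]]'

```text
t: 11.75
tcp_pos: [0.4835, 0.231, -0.0038]
tool_rot: [-0.08, 0.997, -0.0, 0.0]
force: [0.0, -0.1, -0.7]
finger_gap: 0.552
```

Request:
play_rows --increments '[[[0, 0, -0.015], [0, 0, 0], 0.55], [[0, 0, -0.04], [0, 0, 0], 0.55], [[0, 0, -0.075], [0, 0, 0], 0.55], [[0, 0, -0.11], [0, 0, 0], 0.55], [[0, 0, -0.13], [0, 0, 0], 0.55], [[0, 0, -0.14], [0, 0, 0], 0.55]]'

```text
t: 12.35
tcp_pos: [0.4844, 0.2314, 0.1385]
tool_rot: [-0.08, 0.997, 0.0, 0.002]
force: [-0.4, 0.3, 0.1]
finger_gap: 0.55
```

```bash
python3 -c "
import st
from h import *
snap('wrist','wrist7')"
```

```text
12.35 tcp [0.4844 0.2314 0.1385] q [ 0.238  0.486  1.716 -0.     0.935 -1.493] gap 0.55 F [-0.4  0.3  0.1]
[[-0.987 -0.16   0.005]
 [-0.159  0.987  0.001]
 [-0.005  0.    -1.   ]]
```

View pics/wrist7.png

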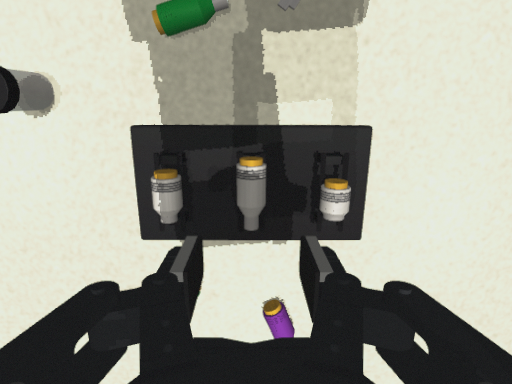

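Back in its cradle. I'll measure it there and then turn the gripper half a turn.

Run:
```python
from h import *
P,p=pts('wrist7');g=p.astype(int)
m=np.zeros(g.shape[:2],bool);m[150:236,232:272]=1;m&=(P[...,2]>.036)&(g.max(-1)>60)
X=P[m];a=np.array([np.cos(.158),np.sin(.158)]);n=np.array([-a[1],a[0]]);s=X[:,:2]@a;t=X[:,:2]@n
c=[]
for lo in np.arange(s.min(),s.max()-.004,.005):
    k=(s>=lo)&(s<lo+.005);c.append((lo+.0025,(t[k].min()+t[k].max())/2))
c=np.array(c);f=np.polyfit(c[:,0],c[:,1],1);print('yaw',np.degrees(.158+f[0]),s.min(),s.max(),X[:,2].max())
mid=(s.min()+s.max())/2;print('mid',mid*a+np.polyval(f,mid)*n);gp=mid-.009;print('grasp',gp*a+np.polyval(f,gp)*n)
```

```text
yaw 9.787557020353939 0.4894902866501473 0.5531730613099323 0.06044763899665328
mid [0.49090329 0.23225058]
grasp [0.48203355 0.2307205 ]
```

Request:
play_rows --increments '[[[0, 0, 0], [0, 0, 0.14], 0.55], [[0, 0, 0], [0, 0, 0.28], 0.55], [[0, 0, 0], [0, 0, 0.42], 0.55], [[0, 0, 0], [0, 0, 0.56], 0.55], [[0, 0, 0], [0, 0, 0.7], 0.55], [[0, 0, 0], [0, 0, 0.84], 0.55], [[0, 0, 0], [0, 0, 0.98], 0.55], [[0, 0, 0], [0, 0, 1.12], 0.55], [[0, 0, 0], [0, 0, 1.26], 0.55], [[0, 0, 0], [0, 0, 1.4], 0.55]]'

```text
t: 13.4
tcp_pos: [0.4823, 0.2308, 0.1347]
tool_rot: [0.583, 0.812, -0.001, -0.001]
force: [0.4, -0.1, -0.3]
finger_gap: 0.549
```

Request:
play_rows --increments '[[[0, 0, 0], [0, 0, 0.14], 0.55], [[0, 0, 0], [0, 0, 0.28], 0.55], [[0, 0, 0], [0, 0, 0.42], 0.55], [[0, 0, 0], [0, 0, 0.56], 0.55], [[0, 0, 0], [0, 0, 0.7], 0.55], [[0, 0, 0], [0, 0, 0.84], 0.55], [[0, 0, 0], [0, 0, 0.98], 0.55], [[0, 0, 0], [0, 0, 1.12], 0.55], [[0, 0, 0], [0, 0, 1.26], 0.55], [[0, 0, 0], [0, 0, 1.4], 0.55]]'

```text
t: 14.4
tcp_pos: [0.4823, 0.2308, 0.1347]
tool_rot: [0.969, 0.245, -0.001, 0.0]
force: [-0.1, -0.0, -0.8]
finger_gap: 0.55
```

Request:
play_rows --increments '[[[0, 0, 0], [0, 0, 0.14], 0.55], [[0, 0, 0], [0, 0, 0.28], 0.55], [[0, 0, 0], [0, 0, 0.34], 0.55], [[0, 0, 0], [0, 0, 0.34], 0.55], [[0, 0, 0], [0, 0, 0.34], 0.55]]'

```text
t: 14.9
tcp_pos: [0.4827, 0.2309, 0.1353]
tool_rot: [0.997, 0.081, -0.001, 0.0]
force: [-0.4, -0.4, -0.2]
finger_gap: 0.549
```

```bash
python3 -c "
import st
from toR import *
snap('wrist','wrist8')
go([.4825,.2308,-.004],Ro.from_quat([.9968,.08,0,0]).as_matrix())"
```

```text
14.9 tcp [0.4827 0.2309 0.1353] q [ 0.237  0.491  1.718 -0.     0.933  1.645] gap 0.549 F [-0.4 -0.4 -0.2]
[[ 0.987  0.162 -0.001]
 [ 0.162 -0.987 -0.   ]
 [-0.001  0.    -1.   ]]
shift [-0.0002  0.      0.1395] turn [0.0003 0.0007 0.0027]
```

View pics/wrist8.png

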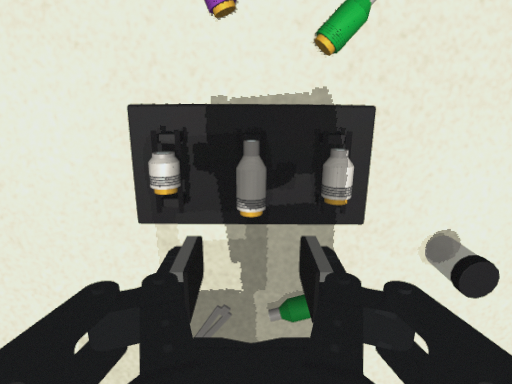

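The gripper has turned half a turn. The long objective, at (251,178), is centred between the fingers with its nose up the picture. Descend, grip and lift.

Request:
play_rows --increments '[[[0, 0, 0.015], [0, 0, 0], 0.55], [[0, 0, 0.04], [0, 0, 0], 0.55], [[0, 0, 0.07], [0, 0, 0], 0.55], [[0, 0, 0.095], [0, 0, 0], 0.55], [[0, 0, 0.115], [0, 0, 0], 0.55], [[0, 0, 0.13], [0, 0, 0], 0.55], [[0, 0, 0.138], [0, 0, 0], 0.55], [[0, 0, 0.139], [0, 0, 0], 0.55], [[0, 0, 0.139], [0, 0, 0], 0.55]]'

```text
t: 15.85
tcp_pos: [0.4837, 0.2311, -0.0025]
tool_rot: [0.997, 0.081, 0.001, 0.0]
force: [1.1, -0.7, -0.1]
finger_gap: 0.552
```

Request:
play_rows --increments '[[[0, 0, 0], [0, 0, 0], 0.4], [[0, 0, 0], [0, 0, 0], 0.3], [[0, 0, 0], [0, 0, 0], 0.15], [[0, 0, 0], [0, 0, 0], 0.05], [[0, 0, 0], [0, 0, 0], 0.0], [[0, 0, 0], [0, 0, 0], 0.0]]' --force 70

```text
t: 16.45
tcp_pos: [0.4841, 0.2313, -0.0016]
tool_rot: [0.997, 0.081, 0.001, -0.0]
force: [-0.0, 0.2, 5.7]
finger_gap: 0.28
```

Request:
play_rows --increments '[[[0, 0, -0.008], [0, 0, 0], 0], [[0, 0, -0.02], [0, 0, 0], 0], [[0, 0, -0.04], [0, 0, 0], 0], [[0, 0, -0.065], [0, 0, 0], 0], [[0, 0, -0.09], [0, 0, 0], 0], [[0, 0, -0.115], [0, 0, 0], 0], [[0, 0, -0.135], [0, 0, 0], 0], [[0, 0, -0.15], [0, 0, 0], 0], [[0, 0, -0.15], [0, 0, 0], 0], [[0, 0, -0.15], [0, 0, 0], 0]]'

```text
t: 17.45
tcp_pos: [0.483, 0.231, 0.1476]
tool_rot: [0.997, 0.081, 0.001, 0.0]
force: [0.3, 0.0, -0.4]
finger_gap: 0.278
```

Run:
```python
import st
from meas import *
s=manip.sense();snap('wrist','wrist9');R=Ro.from_quat(s['tool_rot']).as_matrix()
P,p=pts('wrist9');T=(P-s['tcp_pos'])@R*1000;g=p.astype(int)
# mirror to reuse fit: x->-x,y->-y
T=T*[-1,-1,1]
m=(np.abs(T[...,0]+9)<50)&(np.abs(T[...,1])<11)&(T[...,2]>-66)&(T[...,2]<-25)&(g.max(-1)>70)
m[:190]=0
X=T[m];print(len(X));q,d,e=fit(X,[-9,0,-50,0,0]);print('mirrored',q.round(3),e,'tip',(q[:3]+32*d).round(1))
from flip import *
for b in (.06,0):
    p1,R1=tgtF(0,b);print(b,p1.round(4));from toR import go;go(p1,R1)
print('rv',Ro.from_matrix(R.T@R1).as_rotvec())
o=track(s['tcp_pos'],R,*tgtF(0,.06),s['q'],12);np.set_printoptions(suppress=True);print(o.round(2))
```

```text
17.45 tcp [0.483  0.231  0.1476] q [ 0.237  0.472  1.708 -0.     0.96   1.647] gap 0.278 F [ 0.3  0.  -0.4]
[[ 0.987  0.161  0.001]
 [ 0.161 -0.987  0.   ]
 [ 0.001  0.    -1.   ]]
5332
mirrored [-7.1250e+00 -6.0000e-02 -4.7089e+01  2.0000e-03  0.0000e+00] 0.3513279119538879 tip [-39.1  -0.  -47.1]
0.06 [ 0.4595 -0.2144  0.1062]
shift [-0.0944  0.4357  0.0409] turn [ 0.0169  0.5236 -0.0619]
0 [ 0.5102 -0.2028  0.1362]
shift [-0.0426  0.4324  0.0109] turn [ 0.0169  0.5236 -0.0619]
rv [ 0.01678016  0.52214695 -0.06190487]
[[ 0.24  0.47  1.71 -0.    0.96  1.65  0.  ]
 [ 0.17  0.44  1.79  0.    0.87  1.57  0.  ]
 [ 0.09  0.42  1.86  0.01  0.78  1.48  0.  ]
 [-0.    0.39  1.93  0.04  0.69  1.36  0.  ]
 [-0.1   0.38  1.99  0.09  0.61  1.22  0.  ]
 [-0.2   0.37  2.04  0.17  0.54  1.04  0.  ]
 [-0.32  0.37  2.09  0.29  0.47  0.82  0.  ]
 [-0.43  0.37  2.13  0.44  0.44  0.55  0.  ]
 [-0.55  0.39  2.15  0.62  0.42  0.26  0.  ]
 [-0.67  0.41  2.16  0.79  0.43 -0.01  0.  ]
 [-0.79  0.43  2.17  0.91  0.47 -0.24  0.  ]
 [-0.89  0.46  2.16  1.    0.52 -0.43  0.  ]
 [-0.99  0.5   2.13  1.04  0.57 -0.56  0.  ]]
```

View pics/wrist9.png

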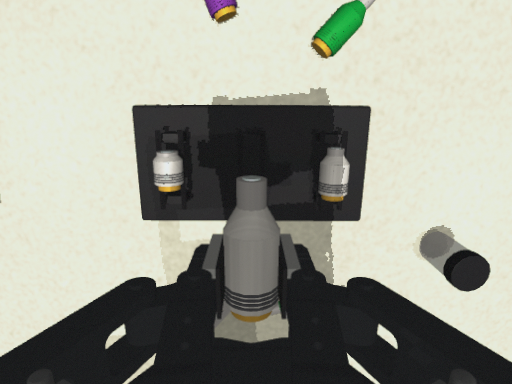

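Held again and lifted, at the expected 39 mm from tool to tip. The medium and short are still in place. Now moving to a point 60 mm back from the inspected point.

Request:
play_rows --increments '[[[-0.004, 0.018, 0.0], [0, 0.02, 0], 0], [[-0.011, 0.05, 0.003], [0.002, 0.06, -0.007], 0], [[-0.019, 0.085, 0.007], [0.003, 0.105, -0.012], 0], [[-0.027, 0.125, 0.011], [0.005, 0.15, -0.018], 0], [[-0.035, 0.165, 0.015], [0.006, 0.2, -0.024], 0], [[-0.043, 0.205, 0.019], [0.008, 0.25, -0.03], 0], [[-0.052, 0.245, 0.023], [0.01, 0.295, -0.035], 0], [[-0.061, 0.285, 0.027], [0.011, 0.34, -0.041], 0], [[-0.069, 0.32, 0.03], [0.012, 0.385, -0.046], 0], [[-0.076, 0.35, 0.033], [0.014, 0.42, -0.05], 0]]'

```text
t: 18.5
tcp_pos: [0.4666, -0.0906, 0.1159]
tool_rot: [0.976, 0.103, 0.192, -0.027]
force: [0.7, 0.4, -1.2]
finger_gap: 0.278
```

```bash
sed -i 's/^tipF=.*/tipF=np.array([.0395,0,-.0475])/' flip.py; python3 st.py; python3 -c "
from flip import *;from toR import go
go(*tgtF(0,.06));go(*tgtF(0,0))"
```

```text
18.5 tcp [ 0.4666 -0.0906  0.1159] q [-0.648  0.405  2.165  0.779  0.435  0.021] gap 0.278 F [ 0.7  0.4 -1.2]
[[ 0.905  0.211  0.368]
 [ 0.191 -0.977  0.092]
 [ 0.379 -0.013 -0.925]]
shift [-0.0325  0.12   -0.0078] turn [-0.0066  0.1343 -0.0167]
shift [ 0.0269  0.119  -0.0158] turn [-0.0066  0.1343 -0.0167]
```

Request:
play_rows --increments '[[[-0.008, 0.03, -0.002], [-0.001, 0.03, -0.004], 0], [[-0.016, 0.06, -0.004], [-0.003, 0.07, -0.008], 0], [[-0.024, 0.09, -0.006], [-0.005, 0.1, -0.012], 0], [[-0.03, 0.11, -0.007], [-0.006, 0.125, -0.015], 0], [[-0.0325, 0.12, -0.0078], [-0.0066, 0.1343, -0.0167], 0], [[-0.0325, 0.12, -0.0078], [-0.0066, 0.1343, -0.0167], 0], [[-0.0325, 0.12, -0.0078], [-0.0066, 0.1343, -0.0167], 0]]'

```text
t: 19.2
tcp_pos: [0.4601, -0.2124, 0.1098]
tool_rot: [0.96, 0.109, 0.257, -0.03]
force: [-0.5, 0.4, -1.3]
finger_gap: 0.283
```

Run:
```python
import st
from flip import *;from toR import go
for n in ('wrist','scene','top'): snap(n,n+'10')
st.manip.sense(); go(*tgtF(0,.06));go(*tgtF(0,0))
```

```text
19.2 tcp [ 0.4601 -0.2124  0.1098] q [-0.986  0.487  2.129  1.025  0.579 -0.535] gap 0.283 F [-0.5  0.4 -1.3]
[[ 0.844  0.224  0.486]
 [ 0.194 -0.975  0.113]
 [ 0.499 -0.001 -0.866]]
shift [-0.0018  0.0025  0.0002] turn [-0.0012  0.0004  0.0021]
shift [0.0582 0.0026 0.0002] turn [-0.0012  0.0004  0.0021]
```

View pics/wrist10.png

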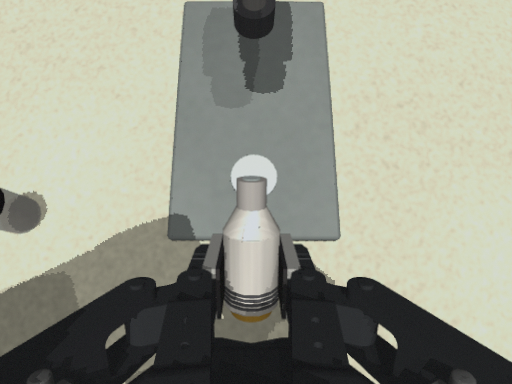

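View pics/scene10.png

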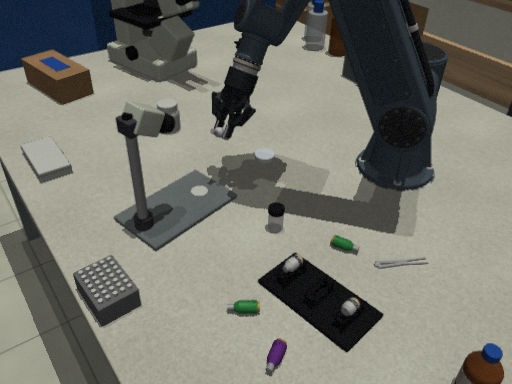

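View pics/top10.png

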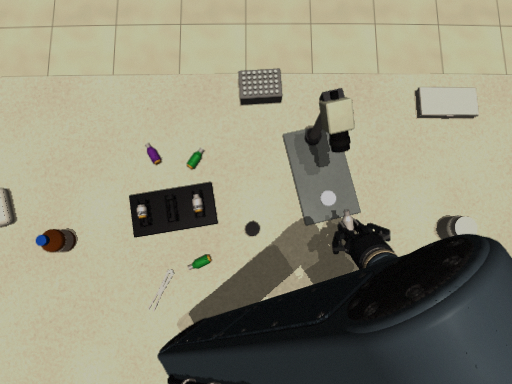

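The wrist view shows the held objective in line with the stand: disc at (254,177), lens at (254,18). I'll refine the view point from this picture.

Run:
```python
from meas import *
s=manip.sense();P,p=pts('wrist10');g=p.astype(int);R=Ro.from_quat(s['tool_rot']).as_matrix()
m=np.zeros(g.shape[:2],bool);m[152:200,228:280]=1;m&=(g.min(-1)>200)&(np.abs(P[...,2]-.012)<.012)
X=P[m];c,r=cv2.minEnclosingCircle(X[:,:2].astype(np.float32));print('disc',c,r,X[:,2].mean())
m=(np.abs(P[...,2]-.012)<.004)&(g.max(-1)<150);m[:,:165]=0;m[:,345:]=0;m[200:]=0
E=[]
for r in range(60,170,5):
    w=np.where(m[r])[0]
    E.append(np.r_[P[r,w[0],:2],P[r,w[-1],:2]])
E=np.array(E);
for k in (0,2):
    f=np.polyfit(E[:,k],E[:,k+1],1);print('edge yaw',np.degrees(np.arctan(f[0])).round(2),'y at .55',np.polyval(f,.55).round(4))
m=(P[...,2]>.15)&(P[...,0]>.56);m[60:]=0;X=P[m];print('lens',len(X),X.min(0),X.max(0),X.mean(0))
T=((P-s['tcp_pos'])@R*1000)*[-1,-1,1]
m=(np.abs(T[...,0]+9)<50)&(np.abs(T[...,1])<11)&(T[...,2]>-66)&(T[...,2]<-25)&(g.max(-1)>70);m[:170]=0
q,d,e=fit(T[m],[-8,0,-48,0,0]);print('mirrored',q.round(3),e,'tip',(q[:3]+32*d).round(1))
tt=T[m];print('x range',np.percentile(tt[:,0],[0,1,99,100]))
```

```text
disc (0.5208958983421326, -0.20104694366455078) 0.021438322961330414 0.01243197981611083
edge yaw 12.82 y at .55 -0.1137
edge yaw 12.98 y at .55 -0.2751Traceback (most recent call last):
  File "<stdin>", line 13, in <module>
    return umr_minimum(a, axis, None, out, keepdims, initial, where)
ValueError: zero-size array to reduction operation minimum which has no identity
```

Request:
play_rows --increments '[[[0.006, 0.001, 0], [0, 0, 0], 0], [[0.015, 0.001, 0], [0, 0, 0], 0], [[0.025, 0.001, 0], [0, 0, 0], 0], [[0.035, 0.001, 0], [0, 0, 0], 0], [[0.045, 0.001, 0], [0, 0, 0], 0], [[0.053, 0.001, 0], [0, 0, 0], 0], [[0.057, 0.001, 0], [0, 0, 0], 0], [[0.057, 0.001, 0], [0, 0, 0], 0], [[0.057, 0.001, 0], [0, 0, 0], 0], [[0.057, 0.001, 0], [0, 0, 0], 0]]'

```text
t: 20.35
tcp_pos: [0.5084, -0.2034, 0.1384]
tool_rot: [0.96, 0.109, 0.257, -0.029]
force: [-0.1, -0.6, -1.0]
finger_gap: 0.278
```

Run:
```python
import st
from meas import *
from flip import *;from toR import go
V=np.array([.5208,-.201,.2])
for n in ('wrist','scene','top'): snap(n,n+'11');s=manip.sense();print(s['tcp_pos'].round(4))
go(*tgtF(0,0,V=V))
P,p=pts('wrist11');g=p.astype(int);R=Ro.from_quat(s['tool_rot']).as_matrix()
T=((P-s['tcp_pos'])@R*1000)*[-1,-1,1]
m=(np.abs(T[...,0]+9)<50)&(np.abs(T[...,1])<11)&(T[...,2]>-66)&(T[...,2]<-25)&(g.max(-1)>70);m[:170]=0
q,d,e=fit(T[m],[-8,0,-48,0,0]);tip=(q[:3]+32*d);print('mirrored',q.round(3),e,'tip',tip.round(1),'x',T[m][:,0].min())
print('tip world',s['tcp_pos']+R@(tip*[-1,-1,1]/1000),'axis',R@(d*[-1,-1,1]), 'want',np.cos(np.pi/6)*np.cos(yaw),np.cos(np.pi/6)*np.sin(yaw),.5)
a=cv2.imread('pics/scene11.png')[80:220,90:290];cv2.imwrite('pics/crop_s11.png',cv2.resize(a,None,fx=4,fy=4,interpolation=cv2.INTER_CUBIC))
for n in ('scene11','top11'):
    P,p=pts(n);X=P.reshape(-1,3);ok=(np.linalg.norm(X-V,axis=1)<.03);print(n,ok.sum(),X[ok].mean(0) if ok.any() else '')
    gg=p.reshape(-1,3)
    a=np.array([.844,.193,.5]);l=(X[ok]-V)@a;print('max along LOS',l.max() if ok.any() else '')
```

```text
20.35 tcp [ 0.5084 -0.2034  0.1384] q [-0.873  0.447  2.027  0.893  0.607 -0.263] gap 0.278 F [-0.1 -0.6 -1. ]
[[ 0.844  0.224  0.487]
 [ 0.194 -0.975  0.111]
 [ 0.5    0.    -0.866]]
[ 0.5085 -0.2036  0.1384]
[ 0.5085 -0.2037  0.1384]
[ 0.5085 -0.2038  0.1384]
shift [0.0022 0.     0.0005] turn [0.0005 0.0004 0.    ]
mirrored [-6.5060e+00  3.2100e-01 -4.7234e+01  2.0000e-03  2.0000e-03] 0.3602725528704189 tip [-38.5   0.4 -47.3] x -39.83017533629817
tip world [ 0.51791247 -0.20125167  0.19863123] axis [0.8429139  0.19468033 0.50159318] want 0.8441679567928545 0.19334027186330696 0.5
scene11 90 [ 0.50411709 -0.20048936  0.1967344 ]
max along LOS 0.0007473493289555374
top11 109 [ 0.50482577 -0.20222435  0.19778474]
max along LOS 0.00041485259374475546
```

View pics/crop_s11.png

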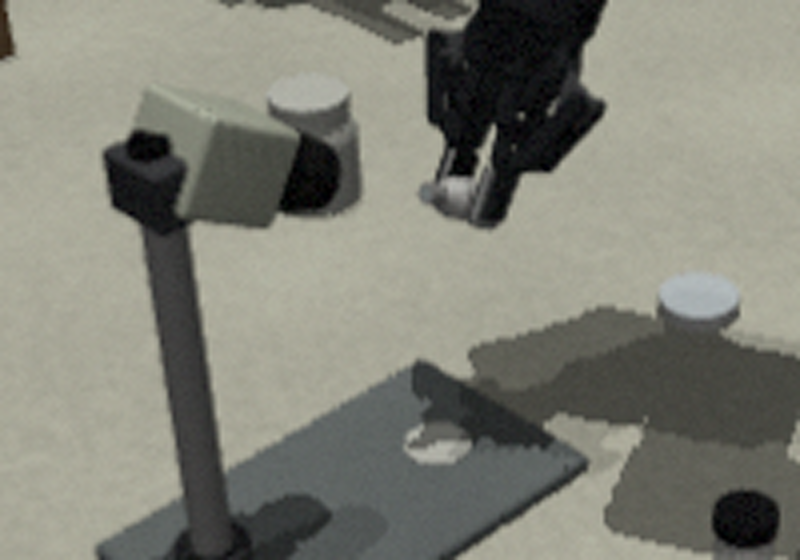

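View pics/wrist11.png

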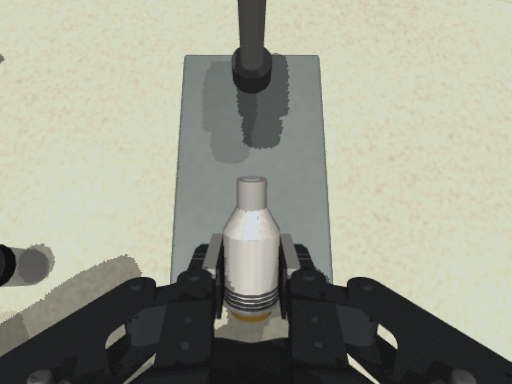

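Run:
```python
from h import *
for k,(a,b,c,d) in {'med':(278,250,306,276),'short':(336,292,364,320)}.items():
    o=[]
    for f in ('scene0','scene11'):
        P,p=pts(f);m=np.zeros(p.shape[:2],bool);m[b:d,a:c]=1;m&=(P[...,2]>.036)&(p.max(-1)>60);o.append(P[m].mean(0))
    print(k,(o[1]-o[0]).round(4))
s=manip.sense();print(s['finger_gap'],np.abs(s['qd']).max(),s['t'])
manip.sign_off()
```

```text
med [ 0.0001  0.0004 -0.0002]
short [ 0.0012  0.     -0.0007]
0.2768651332756243 0.003571276315680178 20.5
the job is handed in; nothing more can be done
```

I picked the long objective out of the rack and handed the job in at 20.5 s. It is held nose-up on the inspection camera's line of sight, 90 mm in front of the lens.

**What went differently from plan**
- **Fingertips:** They sit about 32 mm short of the reported TCP. The first closing therefore shut just above the barrel, without touching anything. I gripped it with the reported TCP about 32 mm lower.
- **Regrasp:** With the first grasp, joint 6 reached its range limit on the way to the camera; it read -2.853 against the stated -2.85. I put the objective back in its cradle, turned the gripper half a turn, regrasped and went to the pose.

**Last checks before handing in**

| Check | Result |
|---|---|
| Front lens to the inspected point, wrist camera | about 3 mm, mostly short of it along the line of sight |
| Front lens to the inspected point, scene and top cameras | within 1 mm along the line of sight |
| Axis error | about 0.2 degrees, measured against the stand's heading and a nominal 30 degree tilt |
| Motion | arm at rest |
| Grip | finger gap 0.277, as expected on the barrel |
| Medium and short objectives | within 1.5 mm of their starting place (scene camera) |

- **Not measured:** I tried to measure the camera's own lens from the wrist view, but that view gave no usable points. The aim relies on the disc and plate measured from the wrist and top cameras.
- **Small disagreement:** The wrist camera differs from the scene and top cameras by about 2 to 3 mm along the line of sight. That is close to the 2 mm calibration accuracy and well inside the 15 mm tolerance.

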